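# Clamp the rusty claw weight in the bench vise

## Robot

A 6-joint arm with a two-finger parallel gripper is mounted at the origin on the work surface. World frame = base frame: x ahead of the robot, y to its left, z up, the work surface at z = 0. Lengths are in m, angles in rad, forces in N, time in s.
With the tool pointing down it reaches from about 0.3 to 0.775 m from the base axis. Payload 14.6 kg.
Tool frame: the origin (TCP) lies at the very end of the fingers, on their centre line; the grasp point (between the pads) lies 19 mm behind it; x points along the fingers, y is the direction in which the jaws open and shut, and the axes are right-handed (so a half turn about x gives the same grasp; the last joint's range is limited). The gripper opens to 94 mm and grips with 3 to 60 N. Pads are 16 mm wide; open, the fingers measure 119 mm over their backs; the gripper's body (75 mm by 177 mm) begins 78 mm behind the grasp point.
Start: joints at [-1.399, 0.3, 1.521, -0, 1.321, -0.067], TCP at [0.13, -0.534, 0.205] pointing down, gripper open.
Joint ranges: [-3.03, 3.03], [-0.79, 2.21], [0.23, 2.52], [-1.04, 4.18], [0, 3.07], [-2.55, 2.55]. Speed limits (rad/s): [2.22, 2.22, 2.57, 3.14, 3.14, 3.14].

## Interface

Orientations are given as [roll, pitch, yaw] about the fixed x, y, z axes, in that order (R = Rz(yaw) Ry(pitch) Rx(roll)).
In Python, from station import ctrl, viewer, hand_in gives the robot as it stands. The module is installed in compiled form; this text tells all that it offers.
- The arm moves only by the tool play_rows, never from a script. Its argument "deltas" is a list that holds one entry, the list of rows, each a list of 7 numbers: the shift along the tool's x, y, z in mm, then the turn, a rotation vector about the tool's x, y, z in rad, then the finger opening in mm, from 0 to 94. In form: [[[dx, dy, dz, ax, ay, az, gripper], ...]]. A call has 1 to 10 rows; each row shifts and turns the commanded pose from where the row before left it, along the tool's axes as they then stand; what a row does not reach is not made up. A row lasts 1/10 s, in which the tool goes at most 50 mm and 8.59 degrees, less where a joint would pass 70% of its speed; a pose out of reach is approached as far as the arm can. A call with a gripper value outside its range is refused whole. The fingers move at their own pace and stop on an object; "grip_force" is the grip in N (left out, the last holds). Time passes only in rows, so rows that do not move let the fingers close. It gives the time, the measured TCP pose, the force and the opening at its end, in the units of the state.
- ctrl.get_obs(): the state, without advancing time (a new reading comes with each control period).
- viewer.camera(name): name is "side" or "top" or "wrist"; returns a dict with "img" (480x640x3 uint8, red, green, blue), "fx", "fy", "cx", "cy" (pixels), "rvec" (rotation vector, rad) and "tvec" (3), from world to camera coordinates, as OpenCV has them. Camera axes: x right, y down, z forward; pixel columns grow to the right and rows downward; lengths in m; the calibration is good to about 2 mm. A picture is of the moment at which its call begins. There is no depth.
- hand_in(): hands the job in, once; it reports no verdict.
The state is a dict: "time_s": time; "qpos": joint angles; "joint_vel": joint speeds; "tau": joint torques, N m; "ee_pos": TCP position; "eef_rot": TCP orientation; "force": force on the tool from outside, world axes, zero at the start; "moment": the same for the moment, N m; "grip_width": finger opening in m.
Only numpy, scipy, OpenCV 4.12 (cv2) and the standard library are available. Lean on these libraries where they do the work, as an engineer would, in place of code of your own. Each camera call takes 0.05 s, during which the arm holds its last target.

## Task

Stand the rusty claw weight lug-up on the vise's ways, lengthwise along the jaws and in the middle of them, and let go of it. Then crank the red knob so that the moving jaw slides up and clamps the weight firmly against the fixed jaw - feel for it and stop there, without forcing the crank - and let go. Leave the other things on the bench where they are.

Things in the scene. Friction and masses are not known exactly. Their poses are not given: they have to be found in the camera images.
- vise: Fixed blue-green drill vise, 220 long (x) x 110 wide (y). Origin: centre of its underside; x runs along the screw from the crank end to the fixed jaw, z up. Ways (two flat rails between the jaws) at z=100; fixed jaw face, looking to -x, somewhere from x=67 to 83 (bolted down anew each time); both jaws 110 wide and 26 high (tops z=126). Crank on the -x end, outside a sheet guard.
- ways_mid (a point): Point on top of the ways, in the middle of the jaws' width, about midway between the open jaws (vise x=35, y=0, z=100); axes as the vise's.
- jaw: The moving jaw. Origin: middle of its face (which looks to vise +x) at the level of the ways; axes as the vise's. It stands at vise x=-5 when the crank reads 0, and is sprung on its nut (40 N per mm), so it yields a little under load. The crank turns freely at 3 to 5 N at the knob; once the weight is nipped the push rises by some 18 N per rad: 6 to 10 N is firm, over 18 N forced.
- crank (a joint): Crank angle (rad) about vise +x, growing as it closes (clockwise as seen from the crank end). 0: knob straight above the screw; at q the knob is off the screw by vise y=-50 sin q, z=+50 cos q. A turn moves the jaw 30 mm. Starts 0 to 2.5. Stays clamped when let go.
- crank_axis (a point): Point on the screw axis at the crank arm's outer face: vise x=-125, y=0, z=85. Behind it the clear guard with a yellow top edge: 150 wide (y), outer face at vise x=-106, z=40 to 170. A gripper pointing straight down at the knob would hit the guard or the crank's hub, so lean it about 40 degrees, its body away from the vise.
- knob_mid (a point): Middle of the red knob: a cylinder 24 in diameter and 55 long, parallel to the vise's x axis, reaching outwards from the crank arm; this point is at vise x=-154, 50 from the screw axis. The knob spins freely on its pin, so a gripper can hold it and keep its own orientation all round the circle.
- weight: Rusty brown steel claw weight, about 0.7 kg: foot 96 long (x) x 36 wide (y) x 20 high, with an upright lug 60 long (x) x 14 thick (y) on the middle of it, from z=20 to z=60. Origin: centre of its underside. Grip the lug across its thickness. Stands lug-up on the bench at the start.
- bowl: Cracked amber claw bowl, 96 across, 55 high, with a steel spout 30 long to its -x. Origin: centre of underside. Bystander.
- liner: Tan rubber liner standing on its head, 58 across, 140 high. Bystander.
- nipple1: Brass nipple, 32 across, 62 high, standing. Bystander.
- nipple2: Brass nipple, 32 across, 62 high, standing. Bystander.
- wrench: Wrench, 190 long, lying. Bystander.
- brush: Brush, 190 long, lying. Bystander.
- bottle: Blue bottle, 64 across, 170 high. Bystander.

How it is judged:
By the outcome, as a careful person would: the job done as asked, in the order asked, and still so for the second after the job is handed in, with the robot touching nothing.
It also fails if it takes over 72 s, if anything falls off the work surface, if the arm or the gripper's body presses on something with over 40 N, if the wrist force passes 120 N, or if a joint passes its speed limit or range.

## Working session

There is one attempt and no reset: what is moved stays moved. The work goes in short steps, Python scripts to look and compute and a tool call to move; the robot and the scene stay as the last step left them, time stands still between calls to the robot, and variables do not carry over. Pictures are saved under pics/ and viewed, and the job is handed in when it is done.

Besides the shell and the picture viewer there is one more tool, called after "Emit:" as name([rows], argument=value, ...), one row to a line, values as JSON. play_rows: Moves the arm, as the interface text tells. Its arguments: {"type":"object","properties":{"deltas":{"type":"array","items":{"type":"array","items":{"type":"array","items":{"type":"number"}}}},"grip_force":{"type":"number"}},"required":["deltas"]}

```bash
mkdir -p pics; ls; python3 - <<'E'
from station import ctrl, viewer
import cv2
print(ctrl.get_obs())
for n in ["side","top","wrist"]:
    c=viewer.camera(n); cv2.imwrite(f"pics/{n}0.png",c["img"][:,:,::-1])
    print(n,{k:c[k] for k in c if k!="img"})
E
```

```text
pics
{'time_s': 0.0, 'qpos': array([-1.39859333e+00,  3.00467299e-01,  1.52160916e+00, -1.06022512e-05,
        1.32073640e+00, -6.65930033e-02]), 'joint_vel': array([ 0.00177004, -0.00056479,  0.00030444, -0.00028022, -0.00136661,
       -0.00040668]), 'tau': array([ 1.16898968e-04, -5.31804264e+01, -3.52738667e+01,  7.08943186e-02,
        2.44784314e-02, -5.78338904e-05]), 'ee_pos': array([ 0.13004238, -0.534112  ,  0.20487655]), 'eef_rot': array([-1.62897353,  1.56957607,  1.75141775]), 'force': array([-1.12415095, -1.0720756 ,  0.52695559]), 'moment': array([ 0.04608317, -0.01835219, -0.02943775]), 'grip_width': 0.09393938643290752}
side {'fx': 514.9754576142187, 'fy': 514.9754576142187, 'cx': 312.5718740666825, 'cy': 240.0080543169685, 'rvec': array([ 2.08112384, -0.11378925,  0.04011699]), 'tvec': array([-0.54984528,  0.11653382,  1.20476045])}
top {'fx': 571.6987580586389, 'fy': 571.6987580586389, 'cx': 319.69991666686366, 'cy': 237.59154061001348, 'rvec': array([ 2.15107729, -2.13595202,  0.18812651]), 'tvec': array([-0.01899962,  0.53534876,  1.34578128])}
wrist {'fx': 354.52247149552795, 'fy': 354.52247149552795, 'cx': 315.9890582965633, 'cy': 237.9076696227169, 'rvec': array([-2.29518566,  1.80297974,  0.24734677]), 'tvec': array([-0.54869835, -0.02826202,  0.39183267])}
```

View pics/side0.png

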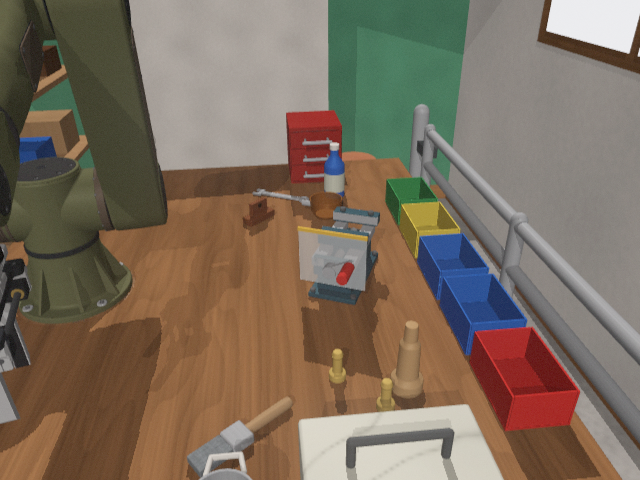

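View pics/top0.png

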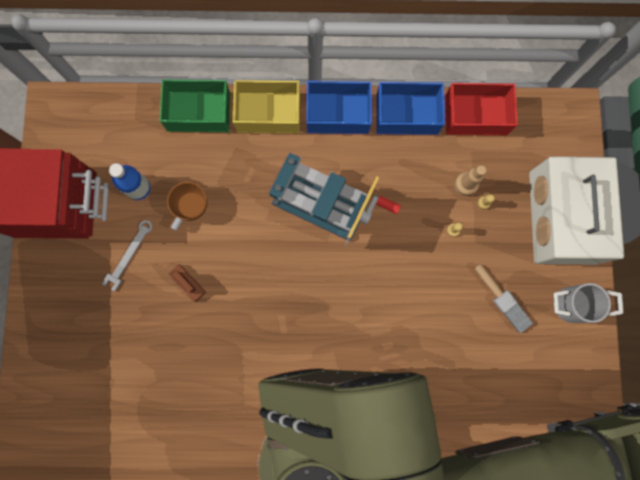

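View pics/wrist0.png

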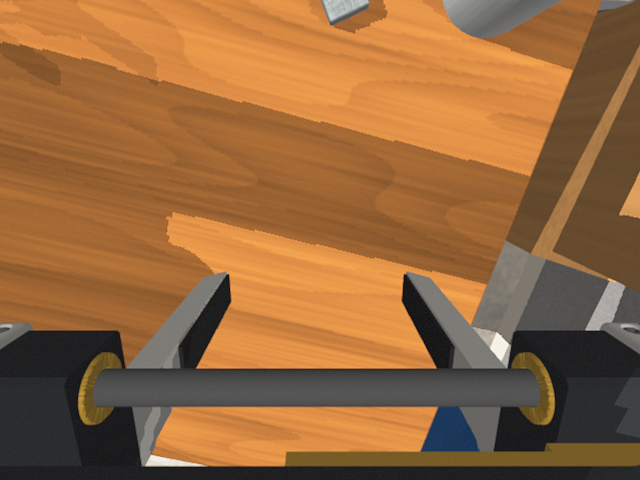

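The top view has +x up and +y left. The weight is near (188,282), the vise near (322,198), and the knob near (388,206). The next step is enlarging these areas.

```bash
cat > h.py <<'E'
import numpy as np, cv2
from scipy.spatial.transform import Rotation as R
def cam(n):
    from station import viewer
    return viewer.camera(n)
def Kof(c): return np.array([[c["fx"],0,c["cx"]],[0,c["fy"],c["cy"]],[0,0,1]])
def ray(c,u,v):
    M=R.from_rotvec(c["rvec"]).as_matrix(); o=-M.T@c["tvec"]
    d=M.T@np.linalg.inv(Kof(c))@np.array([u,v,1.]); return o,d/np.linalg.norm(d)
def onz(c,u,v,z):
    o,d=ray(c,u,v); return o+d*(z-o[2])/d[2]
def proj(c,P):
    return cv2.projectPoints(np.asarray(P,float).reshape(-1,3),c["rvec"],c["tvec"],Kof(c),None)[0].reshape(-1,2)
def tri(rays):
    A=0;b=0
    for o,d in rays:
        Q=np.eye(3)-np.outer(d,d);A=A+Q;b=b+Q@o
    p=np.linalg.solve(A,b); return p,[np.linalg.norm((np.eye(3)-np.outer(d,d))@(p-o)) for o,d in rays]
def crop(c,x0,y0,x1,y1,f,name):
    im=cv2.resize(c["img"][y0:y1,x0:x1,::-1],None,fx=f,fy=f,interpolation=cv2.INTER_CUBIC); cv2.imwrite(name,im)
E
python3 - <<'E'
from h import *
import pickle
t=cam("top");s=cam("side");pickle.dump((t,s),open("c0.pkl","wb"))
crop(t,260,140,410,250,5,"pics/tv.png")
crop(t,150,240,230,320,7,"pics/tw.png")
crop(s,280,190,400,310,5,"pics/sv.png")
crop(s,225,180,305,240,8,"pics/sw.png")
for u,v,z in [(188,282,.06),(388,206,.1),(322,198,.1)]: print(onz(t,u,v,z))
E
```

```text
[0.42390059 0.29557911 0.06      ]
[ 0.60295042 -0.17487804  0.1       ]
[ 0.62081778 -0.01933228  0.1       ]
```

View pics/tv.png

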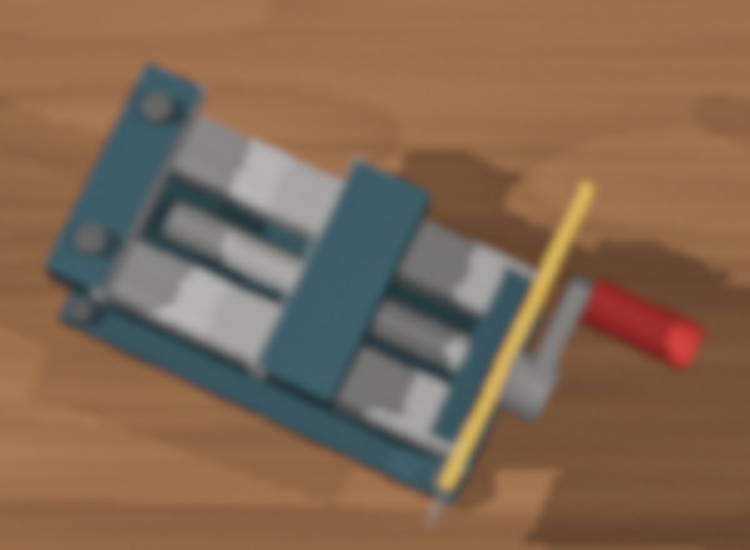

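View pics/tw.png

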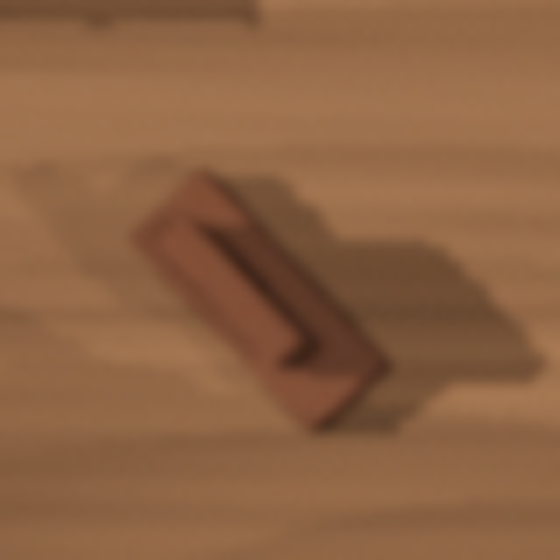

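View pics/sv.png

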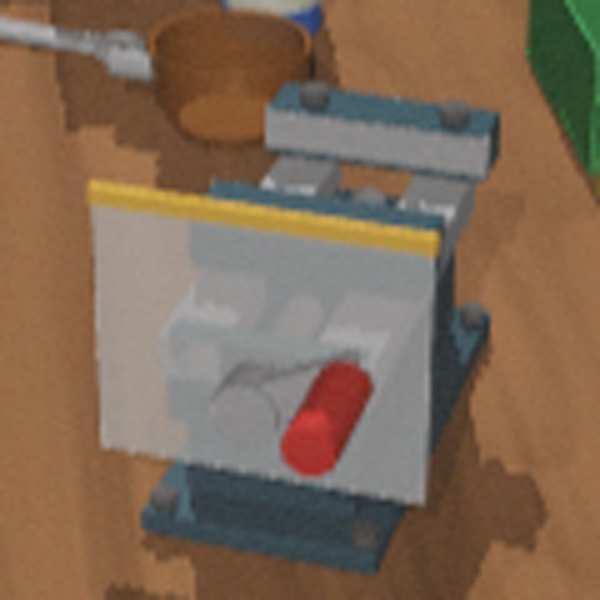

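View pics/sw.png

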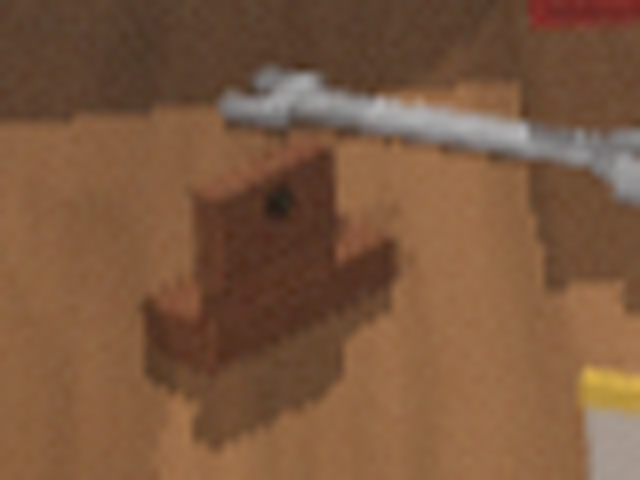

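```bash
python3 - <<'E'
from h import *
import pickle
t,s=pickle.load(open("c0.pkl","rb"))
T=lambda x,y:(260+(x+.5)/5-.5,140+(y+.5)/5-.5)
pts={"gA":((587,183),.17),"gB":((443,488),.17),"mA":((362,160),.126),"mA2":((428,192),.126),"mB2":((330,402),.126),"mB":((262,368),.126),
"fA":((150,65),.126),"fA2":((203,92),.126),"fB2":((100,287),.126),"fB":((48,265),.126)}
W={}
for k,(p,z) in pts.items():
    W[k]=onz(t,*T(*p),z); print(k,W[k].round(4))
for a,b in [("gA","gB"),("mA","mB"),("mA2","mB2"),("fA2","fB2"),("fA","fB"),("mA","mA2"),("fA","fA2")]:
    d=W[b]-W[a]; print(a,b,np.hypot(*d[:2]).round(4),np.degrees(np.arctan2(d[1],d[0])).round(2))
# weight
T=lambda x,y:(150+(x+.5)/7-.5,240+(y+.5)/7-.5)
for n,p,z in [("c1",(205,170),.02),("c2",(135,237),.02),("c3",(390,370),.02),("c4",(318,430),.02),("l1",(205,222),.06),("l2",(160,240),.06),("l3",(305,350),.06),("l4",(275,367),.06)]:
    print(n,onz(t,*T(*p),z).round(4))
# red knob mask
for n,c in (("top",t),("side",s)):
    im=c["img"].astype(int); m=((im[...,0]>120)&(im[...,1]<70)&(im[...,2]<70)).astype(np.uint8)
    k,l,st,ce=cv2.connectedComponentsWithStats(m)
    for i in range(1,k):
        if 30<st[i,4]<1000:
            print(n,st[i],ce[i]); cn=cv2.findContours((l==i).astype(np.uint8),0,1)[0][0]; r=cv2.minAreaRect(cn); print(cv2.boxPoints(r).tolist())
E
```

```text
gA [ 0.6557 -0.1415  0.17  ]
gB [ 0.5162 -0.0765  0.17  ]
mA [ 0.6779 -0.0418  0.126 ]
mA2 [ 0.6629 -0.0726  0.126 ]
mB2 [ 0.563  -0.0274  0.126 ]
mB [0.5787 0.0039 0.126 ]
fA [0.7228 0.0575 0.126 ]
fA2 [0.71   0.0325 0.126 ]
fB2 [0.6162 0.079  0.126 ]
fB [0.6264 0.1032 0.126 ]
gA gB 0.1539 154.99
mA mB 0.1093 155.24
mA2 mB2 0.1095 155.66
fA2 fB2 0.1047 153.65
fA fB 0.1067 154.63
mA mA2 0.0342 -116.1
fA fA2 0.028 -117.24
c1 [0.4714 0.3284 0.02  ]
c2 [0.4478 0.3516 0.02  ]
c3 [0.4022 0.2613 0.02  ]
c4 [0.3813 0.2854 0.02  ]
l1 [0.4491 0.3183 0.06  ]
l2 [0.4429 0.3331 0.06  ]
l3 [0.4061 0.2827 0.06  ]
l4 [0.4003 0.2926 0.06  ]
top [377 196  24  18 218] [388.58256881 204.4587156 ]
[[375.6000061035156, 203.80003356933594], [380.1999816894531, 194.6000213623047], [400.9999694824219, 205.00001525878906], [396.3999938964844, 214.2000274658203]]
side [291 165  33  18 314] [304.02229299 171.59235669]
[[289.42572021484375, 166.25743103027344], [322.59405517578125, 162.9405975341797], [324.197998046875, 178.98020935058594], [291.0296630859375, 182.2970428466797]]
side [336 263  18  22 230] [344.74782609 273.33913043]
[[334.2752685546875, 280.9173889160156], [345.3211669921875, 260.4036560058594], [354.8624267578125, 265.5412902832031], [343.8165283203125, 286.0550231933594]]
```

```bash
python3 - <<'E'
from h import *
import pickle
t,s=pickle.load(open("c0.pkl","rb"))
T=lambda x,y:(260+(x+.5)/5-.5,140+(y+.5)/5-.5)
S=lambda x,y:(280+(x+.5)/5-.5,190+(y+.5)/5-.5)
for n,a,b in [("gA",T(587,183),S(438,240)),("gB",T(443,488),S(91,190)),("fA2 top front",T(203,92),S(498,135) ),("fB2",T(102,288),S(267,105)),
 ("fA",T(150,65),S(499,115)),("knob centroid",(388.6,204.46),(344.75,273.34)),
 ("knob out end",T(687,345),S(310,443)),("boltA",T(156,106),S(454,114)),("boltB",T(90,238),S(315,95)),("hub",T(530,390),S(246,408))]:
    p,e=tri([ray(t,*a),ray(s,*b)]); print(n,p.round(4),np.round(e,4))
E
```

```text
gA [ 0.6546 -0.1414  0.1703] [0.001 0.001]
gB [ 0.5166 -0.0765  0.1686] [0.0001 0.0001]
fA2 top front [0.7139 0.0323 0.1256] [0.0037 0.0037]
fB2 [0.614  0.078  0.1275] [0.0013 0.0013]
fA [0.7234 0.0575 0.1243] [0.0001 0.0001]
knob centroid [ 0.6038 -0.175   0.1095] [0.0007 0.0007]
knob out end [ 0.5941 -0.1943  0.1111] [0.0004 0.0004]
boltA [0.7014 0.0543 0.1282] [0.0008 0.0008]
boltB [0.638  0.0839 0.1283] [0.0007 0.0007]
hub [ 0.5774 -0.1234  0.0836] [0.0005 0.0005]
```

```bash
python3 - <<'E'
from h import *
import pickle
t,s=pickle.load(open("c0.pkl","rb"))
crop(t,430,150,530,250,6,"pics/tl.png"); crop(s,320,310,440,420,6,"pics/sl.png")
from station import ctrl
o=ctrl.get_obs(); M=R.from_euler("xyz",o["eef_rot"]).as_matrix(); print(M.round(3)); print(o["time_s"])
print(np.degrees(np.arctan2(M[1,1],M[0,1])))
E
```

```text
[[-0.     0.237 -0.972]
 [ 0.001 -0.972 -0.237]
 [-1.    -0.001 -0.   ]]
0.25
-76.31707628760427
```

View pics/tl.png

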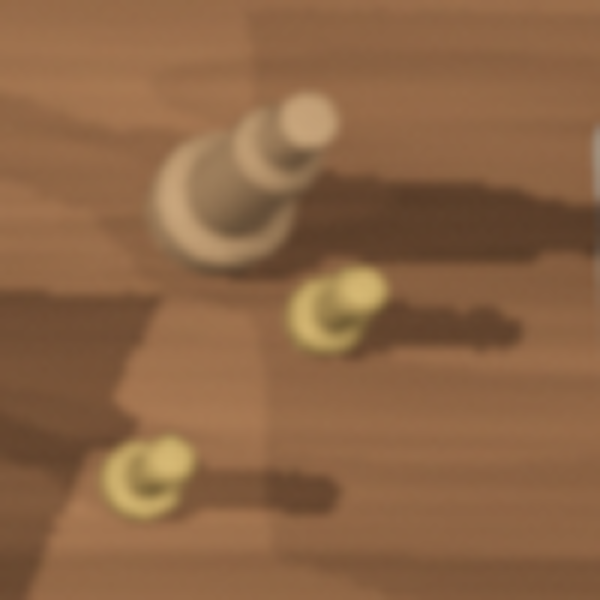

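View pics/sl.png

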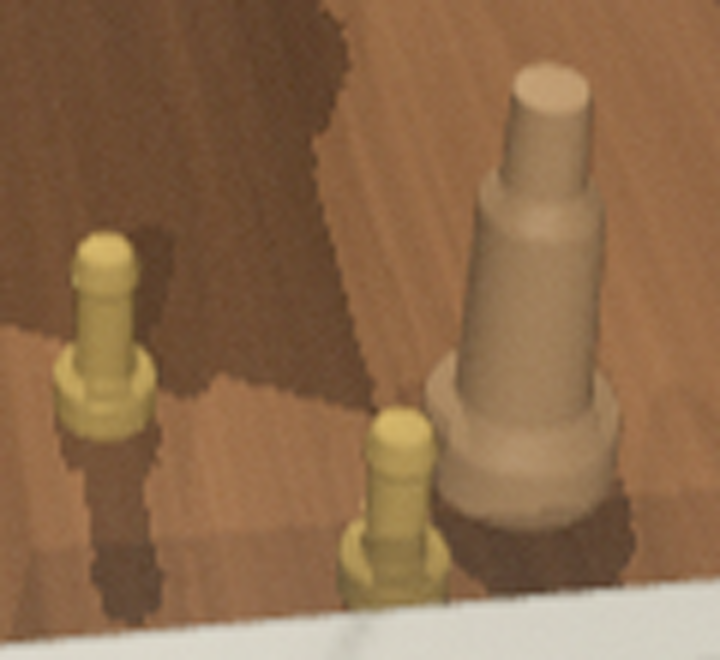

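```bash
cat >> h.py <<'E'
YAW=np.radians(65.1); O=np.array([.6304,-.0129,0])
VX=np.array([np.cos(YAW),np.sin(YAW),0]);VY=np.array([-np.sin(YAW),np.cos(YAW),0]);VZ=np.array([0,0,1.])
def v2w(x,y,z): return O+VX*x+VY*y+VZ*z
def w2v(p): p=np.asarray(p)-O; return np.array([p@VX,p@VY,p[2]])
def to(target,Rt=None):
    from station import ctrl
    o=ctrl.get_obs(); M=R.from_euler("xyz",o["eef_rot"]).as_matrix()
    print("t",o["time_s"],"pos",o["ee_pos"].round(4),"q",o["qpos"].round(2),"F",o["force"].round(1),"w",round(o["grip_width"]*1000,1))
    print("vise pos",(w2v(o["ee_pos"])*1000).round(1))
    print("shift tool mm",(M.T@(np.asarray(target)-o["ee_pos"])*1000).round(1))
    if Rt is not None: print("rotvec tool",R.from_matrix(M.T@Rt).as_rotvec().round(4))
def down(psi):
    p=np.radians(psi); x=np.array([0,0,-1.]); y=np.array([np.cos(p),np.sin(p),0]); return np.stack([x,y,np.cross(x,y)],1)
E
python3 - <<'E'
from h import *
import pickle
t,s=pickle.load(open("c0.pkl","rb"))
for u,v,z in [(481.3,170,.14),(490.3,198,.062),(458.3,226.3,.062)]: print((w2v(onz(t,u,v,z))*1000).round(0))
print(v2w(.035,0,.1), w2v([ 0.6038,-0.175,.1095]))
E
```

```text
[-318. -203.  140.]
[-377. -178.   62.]
[-334.  -80.   62.]
[0.64513625 0.01884654 0.1       ] [-0.15823139 -0.04412253  0.1095    ]
```

Emit:
play_rows([
  [[-2, -31, -33, 0, 0, 0, 60], [-2, -31, -33, 0, 0, 0, 60], [-2, -31, -33, 0, 0, 0, 60], [-2, -31, -33, 0, 0, 0, 60], [-2, -31, -33, 0, 0, 0, 60], [-2, -31, -33, 0, 0, 0, 60], [-2, -31, -33, 0, 0, 0, 60], [-2, -31, -33, 0, 0, 0, 60], [-2, -31, -33, 0, 0, 0, 60], [-2, -31, -33, 0, 0, 0, 60]],
])

```text
time_s: 1.25
ee_pos: [0.378, -0.1534, 0.2257]
eef_rot: [2.358, 1.57, -0.545]
force: [0.1, -0.5, 0.1]
grip_width: 0.0602
```

```bash
python3 - <<'E'
from h import *
to([.4252,.3067,.15],down(-45.5))
E
```

```text
t 1.25 pos [ 0.378  -0.1534  0.2257] q [-0.48 -0.04  1.86 -0.    1.32  0.86] F [ 0.1 -0.5  0.1] w 60.2
vise pos [-233.7  169.8  225.7]
shift tool mm [  75.6 -435.9 -154.6]
rotvec tool [-5.38e-01 -3.00e-04 -5.00e-04]
```

Emit:
play_rows([
  [[5, -43.6, -15.5, 0, 0, 0, 60], [5, -43.6, -15.5, 0, 0, 0, 60], [5, -43.6, -15.5, 0, 0, 0, 60], [5, -43.6, -15.5, 0, 0, 0, 60], [5, -43.6, -15.5, 0, 0, 0, 60], [5, -43.6, -15.5, 0, 0, 0, 60], [5, -43.6, -15.5, 0, 0, 0, 60], [5, -43.6, -15.5, 0, 0, 0, 60], [5, -43.6, -15.5, 0, 0, 0, 60], [5, -43.6, -15.5, 0, 0, 0, 60]],
])

```text
time_s: 2.25
ee_pos: [0.4246, 0.3072, 0.1752]
eef_rot: [-3.139, 1.571, 0.241]
force: [0.5, -0.9, 1.8]
grip_width: 0.06
```

Emit:
play_rows([
  [[5, 0, 0, -0.1345, 0, 0, 60], [5, 0, 0, -0.1345, 0, 0, 60], [5, 0, 0, -0.1345, 0, 0, 60], [5, 0, 0, -0.1345, 0, 0, 60], [0, 0, 0, 0, 0, 0, 60]],
])

```text
time_s: 2.75
ee_pos: [0.4246, 0.305, 0.1548]
eef_rot: [-0.221, 1.57, -2.584]
force: [0.5, 0.4, 0.3]
grip_width: 0.06
```

```bash
python3 - <<'E'
from h import *
to([.4252,.3067,.026],down(-45.5))
c=cam("wrist"); cv2.imwrite("pics/w1.png",c["img"][:,:,::-1])
print(proj(c,[[.4252,.3067,.06],[.471,.328,.02]]))
E
```

```text
t 2.75 pos [0.4246 0.305  0.1548] q [ 0.55  0.29  1.66 -0.    1.2   1.34] F [0.5 0.4 0.3] w 60.0
vise pos [201.7 320.6 154.8]
shift tool mm [128.8  -0.7  -1.8]
rotvec tool [0.0024 0.0013 0.0003]
[[316.1106531  238.20805526]
 [335.56213317 173.60525471]]
```

View pics/w1.png

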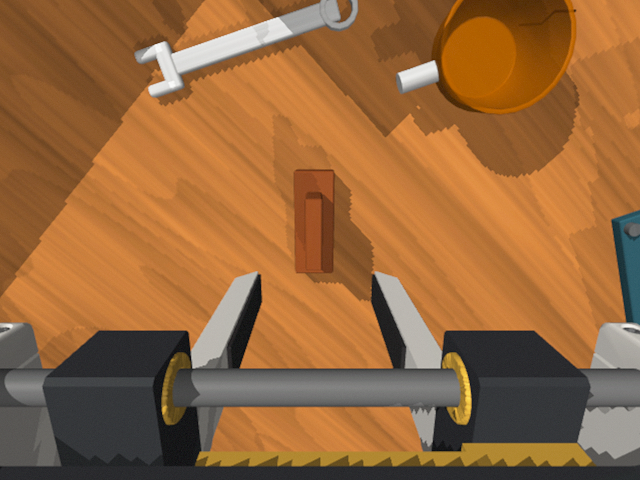

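```bash
python3 - <<'E'
from h import *
c=cam("wrist")
P=[onz(c,*p,.02) for p in [(294,170),(333,170),(333,272),(296,272)]]
L=[onz(c,*p,.06) for p in [(305.5,192.5),(321.5,192.5),(321.5,271),(304.5,271)]]
for Q in (P,L):
    print(np.round(Q,4).tolist(),np.mean(Q,0).round(4))
    d=Q[1]-Q[2];print(np.hypot(*d[:2]),np.degrees(np.arctan2(d[1],d[0])));d=Q[0]-Q[3];print(np.hypot(*d[:2]),np.degrees(np.arctan2(d[1],d[0])))
im=c["img"]; crop(c,270,140,370,300,3.7,"pics/w1c.png")
E
```

```text
[[0.4481, 0.356, 0.02], [0.472, 0.3316, 0.02], [0.4048, 0.2642, 0.02], [0.3803, 0.2893, 0.02]] [0.4263 0.3103 0.02  ]
0.09520977202152177 45.0901535726375
0.09520541320841891 44.53709627445571
[[0.4459, 0.3384, 0.06], [0.4546, 0.3295, 0.06], [0.4083, 0.2839, 0.06], [0.3985, 0.2939, 0.06]] [0.4269 0.3114 0.06  ]
0.06499839992750613 44.590962678588134
0.06501271532922787 43.16836200285984
```

View pics/w1c.png

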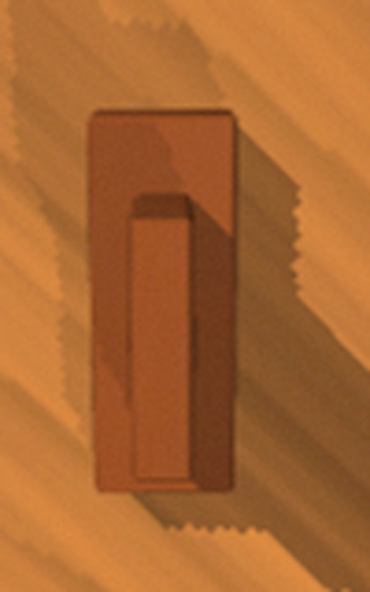

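The wrist view confirms the weight: foot corners at (294,170) and (333,272), about 95 mm long, axis 44.7°, centre about (0.4255, 0.309). I'll descend and grip.

Emit:
play_rows([
  [[20, -0.4, -0.6, 0, 0, 0, 60], [20, -0.4, -0.6, 0, 0, 0, 60], [20, -0.4, -0.6, 0, 0, 0, 60], [20, -0.4, -0.6, 0, 0, 0, 60], [20, -0.4, -0.6, 0, 0, 0, 60], [20, -0.3, -0.4, 0, 0, 0, 60], [8.5, 0, 0, 0, 0, 0, 60], [0, 0, 0, 0, 0, 0, 60]],
])

```text
time_s: 3.65
ee_pos: [0.4254, 0.309, 0.0264]
eef_rot: [-0.214, 1.569, -2.581]
force: [0.0, 0.5, -0.9]
grip_width: 0.06
```

Emit:
play_rows([
  [[0, 0, 0, 0, 0, 0, 0], [0, 0, 0, 0, 0, 0, 0], [0, 0, 0, 0, 0, 0, 0], [0, 0, 0, 0, 0, 0, 0], [0, 0, 0, 0, 0, 0, 0], [0, 0, 0, 0, 0, 0, 0], [0, 0, 0, 0, 0, 0, 0], [0, 0, 0, 0, 0, 0, 0]],
], grip_force=30)

```text
time_s: 4.45
ee_pos: [0.4257, 0.3092, 0.027]
eef_rot: [2.743, 1.571, 0.378]
force: [0.2, -0.8, 0.6]
grip_width: 0.0137
```

Emit:
play_rows([
  [[-10, 0, 0, 0, 0, 0, 0], [-20, 0, 0, 0, 0, 0, 0], [-30, 0, 0, 0, 0, 0, 0], [-30, 0, 0, 0, 0, 0, 0], [-30, 0, 0, 0, 0, 0, 0], [-30, 0, 0, 0, 0, 0, 0], [-30, 0, 0, 0, 0, 0, 0], [-10, 0, 0, 0, 0, 0, 0], [0, 0, 0, 0, 0, 0, 0]],
])

```text
time_s: 5.35
ee_pos: [0.4258, 0.3093, 0.2176]
eef_rot: [2.926, 1.569, 0.561]
force: [-0.0, -0.2, -7.1]
grip_width: 0.014
```

```bash
python3 - <<'E'
from h import *
to(v2w(.036,0,.21),down(-114.9))
c=cam("wrist"); cv2.imwrite("pics/w2.png",c["img"][:,:,::-1])
c=cam("side"); crop(c,180,100,400,280,3.6,"pics/s2.png")
E
```

```text
t 5.35 pos [0.4258 0.3093 0.2176] q [0.56 0.24 1.57 0.   1.33 1.35] F [-0.  -0.2 -7.1] w 14.0
vise pos [206.1 321.2 217.6]
shift tool mm [  7.7 360.5  46.3]
rotvec tool [ 1.2114e+00 -1.5000e-03  6.0000e-04]
```

View pics/w2.png

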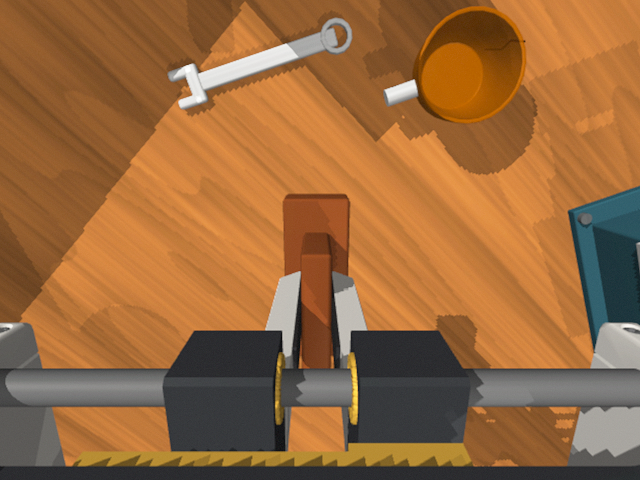

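View pics/s2.png

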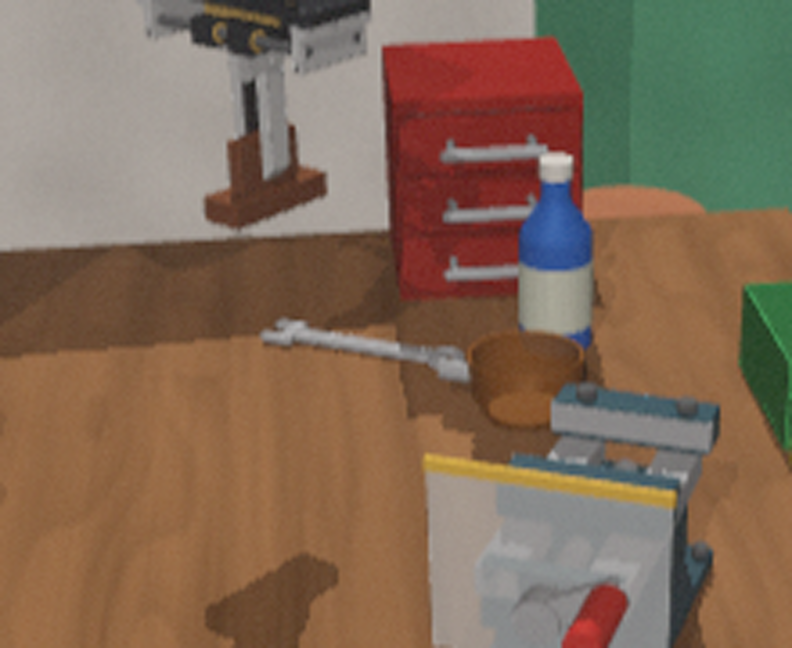

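```bash
python3 - <<'E'
from h import *
c=cam("wrist")
from station import ctrl
o=ctrl.get_obs();M=R.from_euler("xyz",o["eef_rot"]).as_matrix()
crop(c,260,170,380,390,2.7,"pics/w2c.png")
for p,z in [((284.5,198),.2106),((348.5,198),.2106),((303,253),.2506),((329,253),.2506)]:
    P=onz(c,*p,z); print(((M.T@(P-o["ee_pos"]))*1000).round(1))
E
```

```text
[  4.4 -17.3 -48.8]
[  4.4  16.2 -48.8]
[-35.6  -6.4 -31.5]
[-35.6   4.7 -31.5]
```

View pics/w2c.png

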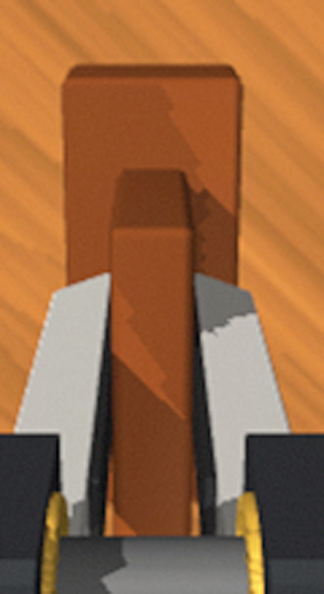

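Emit:
play_rows([
  [[0, 36, 4.6, 0, 0, 0, 0], [0, 36, 4.6, 0, 0, 0, 0], [0, 36, 4.6, 0, 0, 0, 0], [0, 36, 4.6, 0, 0, 0, 0], [0, 36, 4.6, 0, 0, 0, 0], [0, 36, 4.6, 0, 0, 0, 0], [0, 36, 4.6, 0, 0, 0, 0], [0, 36, 4.6, 0, 0, 0, 0], [0, 36, 4.6, 0, 0, 0, 0], [0, 36, 4.6, 0, 0, 0, 0]],
])

```text
time_s: 6.5
ee_pos: [0.6455, 0.0189, 0.2148]
eef_rot: [-0.824, 1.568, 3.095]
force: [0.5, -0.5, -6.4]
grip_width: 0.0134
```

Emit:
play_rows([
  [[0, 0, 0, 0.1211, 0, 0, 0], [0, 0, 0, 0.1211, 0, 0, 0], [0, 0, 0, 0.1211, 0, 0, 0], [0, 0, 0, 0.1211, 0, 0, 0], [0, 0, 0, 0.1211, 0, 0, 0], [0, 0, 0, 0.1211, 0, 0, 0], [0, 0, 0, 0.1211, 0, 0, 0], [0, 0, 0, 0.1211, 0, 0, 0], [0, 0, 0, 0.1211, 0, 0, 0], [0, 0, 0, 0.1211, 0, 0, 0]],
])

```text
time_s: 7.5
ee_pos: [0.6448, 0.0202, 0.2147]
eef_rot: [0.403, 1.568, 3.105]
force: [0.2, 0.0, -6.7]
grip_width: 0.0139
```

```bash
python3 - <<'E'
from h import *
to(v2w(.036,0,.15),down(-114.9))
c=cam("wrist"); cv2.imwrite("pics/w3.png",c["img"][:,:,::-1])
c=cam("top"); crop(c,250,140,410,260,5,"pics/t3.png")
E
```

```text
t 7.5 pos [0.6448 0.0202 0.2147] q [-0.03  0.51  1.2   0.    1.43  1.98] F [ 0.2  0.  -6.7] w 13.9
vise pos [ 36.1   0.9 214.7]
shift tool mm [64.7 -0.  -1.1]
rotvec tool [-0.0046  0.0029 -0.0012]
```

View pics/w3.png

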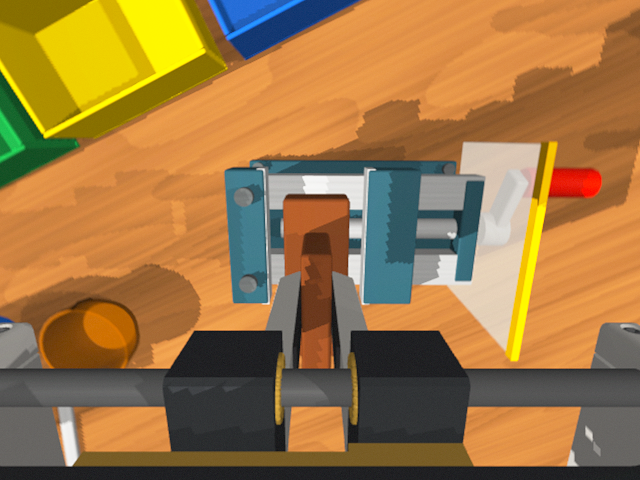

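```bash
python3 - <<'E'
from h import *
c=cam("wrist")
crop(c,210,150,490,320,2.8,"pics/w3c.png")
for p in [(268.5,170),(268.5,303),(365,168),(361,303),(417,170),(411,303),(225,170),(231,302)]:
    P=onz(c,*p,.126); print(p,(w2v(P)*1000).round(1))
E
```

```text
(268.5, 170) [ 71.9 -54.2 126. ]
(268.5, 303) [ 76.   54.4 126. ]
(365, 168) [-1.00e-01 -5.56e+01  1.26e+02]
(361, 303) [ -0.7  54.6 126. ]
(417, 170) [-38.9 -54.  126. ]
(411, 303) [-42.2  54.7 126. ]
(225, 170) [104.3 -54.3 126. ]
(231, 302) [107.   53.5 126. ]
```

View pics/w3c.png

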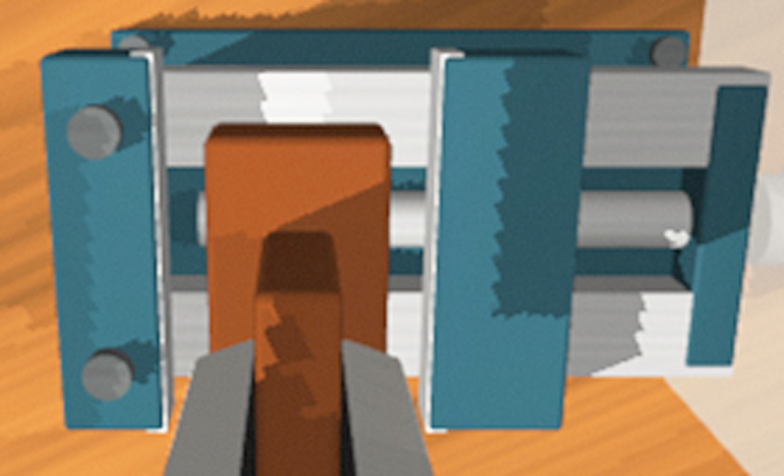

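View pics/t3.png

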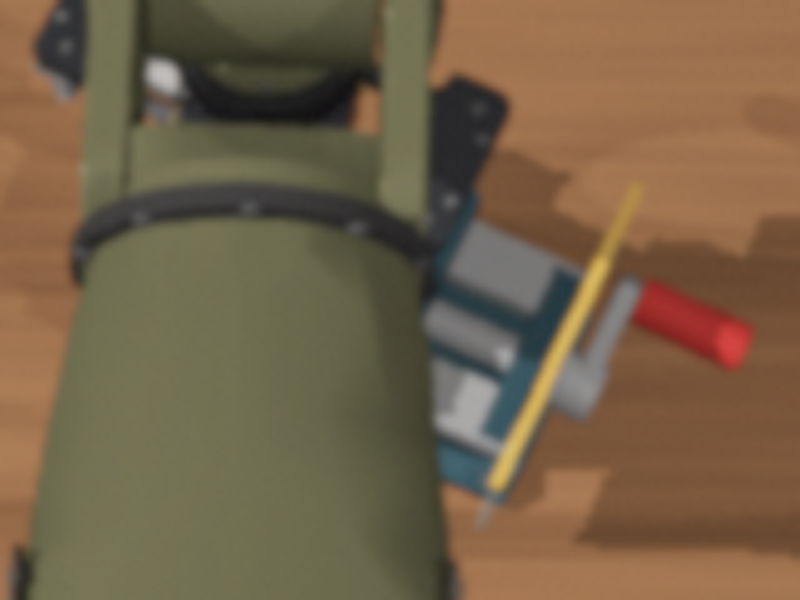

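Emit:
play_rows([
  [[10, 0, 0, 0, 0, 0, 0], [15, 0, 0, 0, 0, 0, 0], [15, 0, 0, 0, 0, 0, 0], [15, 0, 0, 0, 0, 0, 0], [15, 0, 0, 0, 0, 0, 0], [8, 0, 0, 0, 0, 0, 0], [4, 0, 0, 0, 0, 0, 0], [2, 0, 0, 0, 0, 0, 0], [0, 0, 0, 0, 0, 0, 0]],
])

```text
time_s: 8.55
ee_pos: [0.6454, 0.0202, 0.1332]
eef_rot: [-2.656, 1.57, 0.051]
force: [0.0, 1.1, -5.7]
grip_width: 0.0134
```

Emit:
play_rows([
  [[1, 0, 0, 0, 0, 0, 0], [1, 0, 0, 0, 0, 0, 0], [1, 0, 0, 0, 0, 0, 0], [0, 0, 0, 0, 0, 0, 0]],
])

```text
time_s: 8.95
ee_pos: [0.6452, 0.0202, 0.1299]
eef_rot: [0.417, 1.571, 3.125]
force: [-0.6, -0.5, -6.4]
grip_width: 0.0139
```

Emit:
play_rows([
  [[1, 0, 0, 0, 0, 0, 0], [1, 0, 0, 0, 0, 0, 0], [0, 0, 0, 0, 0, 0, 0]],
])

```text
time_s: 9.25
ee_pos: [0.6452, 0.0202, 0.1278]
eef_rot: [0.349, 1.571, 3.056]
force: [-0.2, -0.7, -6.5]
grip_width: 0.0138
```

Emit:
play_rows([
  [[1, 0, 0, 0, 0, 0, 0], [0, 0, 0, 0, 0, 0, 0]],
])

```text
time_s: 9.45
ee_pos: [0.6453, 0.0202, 0.1271]
eef_rot: [-2.739, 1.57, -0.032]
force: [-0.0, 0.4, -4.2]
grip_width: 0.0136
```

Emit:
play_rows([
  [[0.5, 0, 0, 0, 0, 0, 0], [0, 0, 0, 0, 0, 0, 0]],
])

```text
time_s: 9.65
ee_pos: [0.6453, 0.0202, 0.1271]
eef_rot: [-2.828, 1.57, -0.12]
force: [-2.4, -0.4, 1.3]
grip_width: 0.014
```

Emit:
play_rows([
  [[0, 0, 0, 0, 0, 0, 20], [0, 0, 0, 0, 0, 0, 26], [0, 0, 0, 0, 0, 0, 34], [0, 0, 0, 0, 0, 0, 34], [0, 0, 0, 0, 0, 0, 34], [-10, 0, 0, 0, 0, 0, 34], [-20, 0, 0, 0, 0, 0, 34], [-30, 0, 0, 0, 0, 0, 34], [-30, 0, 0, 0, 0, 0, 34], [-30, 0, 0, 0, 0, 0, 34]],
])

```text
time_s: 10.65
ee_pos: [0.6451, 0.0202, 0.2486]
eef_rot: [-2.765, 1.57, -0.058]
force: [0.1, -0.4, 0.4]
grip_width: 0.034
```

```bash
python3 - <<'E'
from h import *
th=np.radians(40)
tx=np.sin(th)*VX-np.cos(th)*VZ; ty=-VY; Rk=np.stack([tx,ty,np.cross(tx,ty)],1)
to(v2w(-.23,-.044,.25),Rk)
c=cam("wrist"); cv2.imwrite("pics/w4.png",c["img"][:,:,::-1])
E
```

```text
t 10.65 pos [0.6451 0.0202 0.2486] q [-0.03  0.49  1.15 -0.    1.49  1.98] F [ 0.1 -0.4  0.4] w 34.0
vise pos [ 36.2   0.6 248.6]
shift tool mm [ -1.5 266.2 -44.5]
rotvec tool [-1.5004  0.5456 -0.5464]
```

View pics/w4.png

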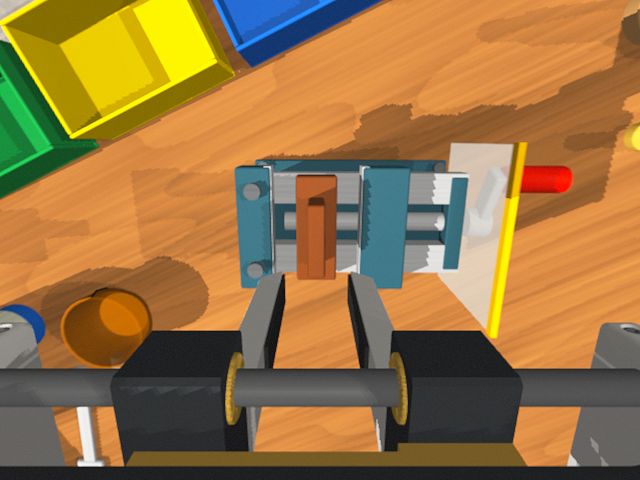

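Emit:
play_rows([
  [[0, 39.4, -7.4, 0, 0, 0, 50], [0, 39.4, -7.4, 0, 0, 0, 50], [0, 39.4, -7.4, 0, 0, 0, 50], [0, 39.4, -7.4, 0, 0, 0, 50], [0, 39.4, -7.4, 0, 0, 0, 50], [0, 39.4, -7.4, 0, 0, 0, 50], [0, 0, 0, -0.131, 0, 0, 50], [0, 0, 0, -0.131, 0, 0, 50], [0, 0, 0, -0.131, 0, 0, 50], [0, 0, 0, -0.131, 0, 0, 50]],
])

```text
time_s: 11.7
ee_pos: [0.586, -0.2131, 0.2471]
eef_rot: [2.727, 1.57, -0.32]
force: [-0.3, -0.0, -0.5]
grip_width: 0.0502
```

Emit:
play_rows([
  [[0, 0, 0, -0.131, 0, 0, 50], [0, 0, 0, -0.131, 0, 0, 50], [0, 0, 0, -0.131, 0, 0, 50], [0, 0, 0, -0.131, 0, 0, 50], [0, 0, 0, -0.131, 0, 0, 50], [0, 0, 0, -0.131, 0, 0, 50], [0, 0, 0, -0.131, 0, 0, 50], [0, 0, 0, -0.131, 0, 0, 50], [0, 0, 0, 0, 0, 0, 50]],
])

```text
time_s: 12.6
ee_pos: [0.5861, -0.2129, 0.247]
eef_rot: [1.674, 1.57, -0.328]
force: [-0.1, -0.6, 0.4]
grip_width: 0.0495
```

Emit:
play_rows([
  [[0, 0, 0, 0, 0.1, 0, 50], [0, 0, 0, 0, 0.1, 0, 50], [0, 0, 0, 0, 0.1, 0, 50], [0, 0, 0, 0, 0.1, 0, 50], [0, 0, 0, 0, 0.1, 0, 50], [0, 0, 0, 0, 0.1, 0, 50], [0, 0, 0, 0, 0.098, 0, 50], [0, 0, 0, 0, 0, 0, 50]],
])

```text
time_s: 13.4
ee_pos: [0.5852, -0.2142, 0.2451]
eef_rot: [-3.134, 0.871, 1.139]
force: [-0.1, -0.2, -0.7]
grip_width: 0.0501
```

```bash
cat >> h.py <<'E'
th=np.radians(40)
tx=np.sin(th)*VX-np.cos(th)*VZ; ty=-VY; Rk=np.stack([tx,ty,np.cross(tx,ty)],1)
E
python3 - <<'E'
from h import *
to(v2w(-.196,-.044,.156),Rk)
c=cam("wrist"); cv2.imwrite("pics/w5.png",c["img"][:,:,::-1])
c=cam("top"); crop(c,300,130,460,250,5,"pics/t5.png")
c=cam("side"); crop(c,250,100,420,330,2.6,"pics/s5.png")
E
```

```text
t 13.4 pos [ 0.5852 -0.2142  0.2451] q [-0.69  0.51  1.29  0.67  1.56 -0.33] F [-0.1 -0.2 -0.7] w 50.1
vise pos [-201.6  -43.8  245.1]
shift tool mm [71.7  0.7 53.1]
rotvec tool [-0.0058 -0.0019  0.0016]
```

View pics/w5.png

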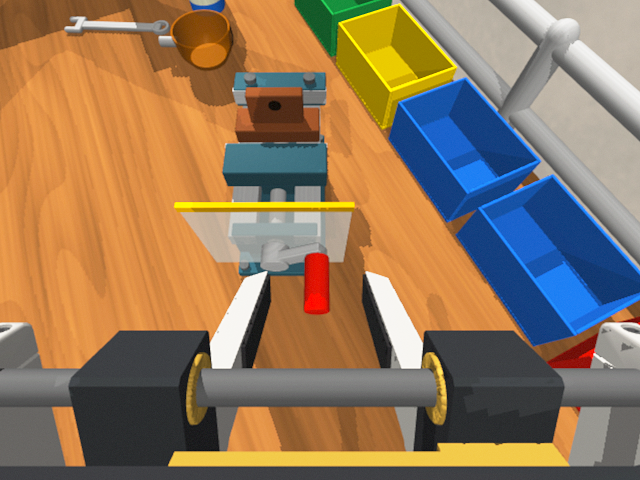

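View pics/s5.png

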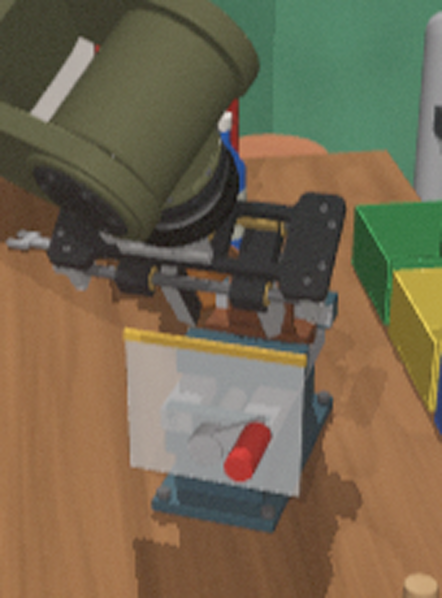

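Emit:
play_rows([
  [[9, 0.1, 6.6, 0, 0, 0, 50], [9, 0.1, 6.6, 0, 0, 0, 50], [9, 0.1, 6.6, 0, 0, 0, 50], [9, 0.1, 6.6, 0, 0, 0, 50], [9, 0.1, 6.6, 0, 0, 0, 50], [9, 0.1, 6.6, 0, 0, 0, 50], [9, 0.1, 6.7, 0, 0, 0, 50], [9, 0, 6.8, 0, 0, 0, 50], [0, 0, 0, -0.006, 0, 0, 50]],
])

```text
time_s: 14.45
ee_pos: [0.5886, -0.2078, 0.1553]
eef_rot: [3.139, 0.872, 1.141]
force: [-0.4, -0.7, -1.6]
grip_width: 0.05
```

```bash
python3 - <<'E'
from h import *
to(v2w(-.145,-.0439,.0945),Rk)
c=cam("wrist"); cv2.imwrite("pics/w6.png",c["img"][:,:,::-1])
from station import ctrl
for x in (-.1265,-.1815): print(proj(c,v2w(x,-.0439,.109)))
s=cam("side"); crop(s,260,150,420,330,3.3,"pics/s6.png")
E
```

```text
t 14.45 pos [ 0.5886 -0.2078  0.1553] q [-0.67  0.59  1.38  0.68  1.42 -0.44] F [-0.4 -0.7 -1.6] w 50.0
vise pos [-194.4  -44.2  155.3]
shift tool mm [78.3 -0.   1.3]
rotvec tool [ 0.0058 -0.0004  0.003 ]
[[317.0636253  217.98853569]]
[[316.64035536 289.72082599]]
```

View pics/w6.png

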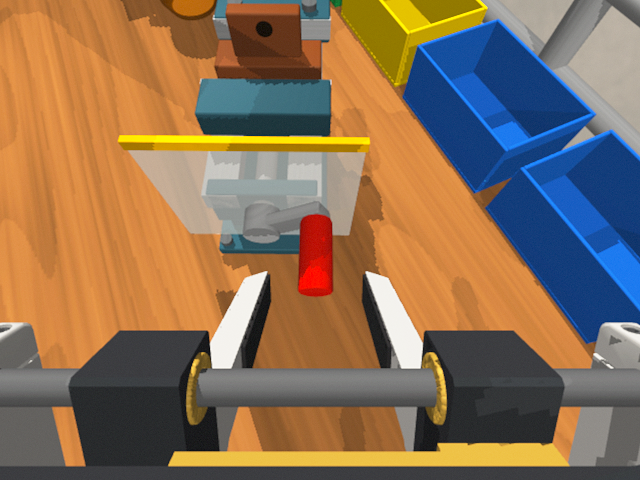

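View pics/s6.png

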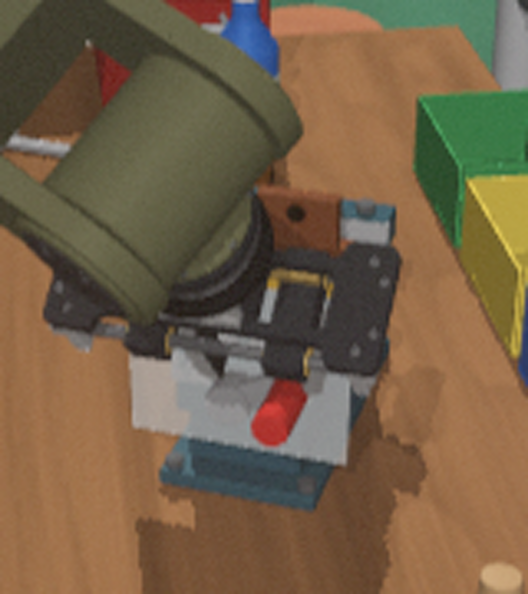

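The knob's outer end is at (316,285), against a predicted (316.6,290), so the estimate agrees. I'll approach along the tool axis and grip lightly.

Emit:
play_rows([
  [[15, 0, 0.2, 0, 0, 0, 50], [15, 0, 0.2, 0, 0, 0, 50], [15, 0, 0.2, 0, 0, 0, 50], [12, 0, 0.2, 0, 0, 0, 50], [10, 0, 0.2, 0, 0, 0, 50], [6, 0, 0, 0, 0, 0, 50], [4, 0, 0, 0, 0, 0, 50], [0, 0, 0, 0, 0, 0, 50]],
])

```text
time_s: 15.35
ee_pos: [0.6095, -0.1637, 0.0973]
eef_rot: [3.136, 0.873, 1.138]
force: [0.5, -0.2, 0.2]
grip_width: 0.05
```

```bash
python3 - <<'E'
from h import *
to(v2w(-.145,-.0439,.0945),Rk)
c=cam("wrist"); cv2.imwrite("pics/w7.png",c["img"][:,:,::-1])
E
```

```text
t 15.35 pos [ 0.6095 -0.1637  0.0973] q [-0.6   0.64  1.44  0.72  1.28 -0.47] F [ 0.5 -0.2  0.2] w 50.0
vise pos [-145.6  -44.6   97.3]
shift tool mm [ 2.5 -0.7  1.3]
rotvec tool [0.0072 0.0001 0.0013]
```

View pics/w7.png

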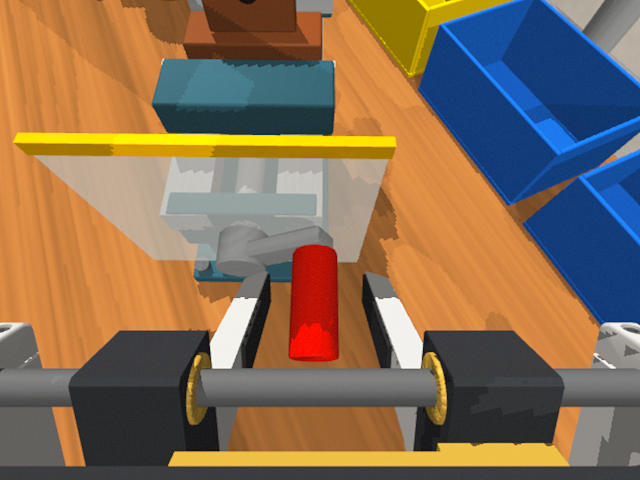

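Emit:
play_rows([
  [[2, 0, 1, 0, 0, 0, 50], [0, 0, 0, 0, 0, 0, 0], [0, 0, 0, 0, 0, 0, 0], [0, 0, 0, 0, 0, 0, 0], [0, 0, 0, 0, 0, 0, 0], [0, 0, 0, 0, 0, 0, 0], [0, 0, 0, 0, 0, 0, 0]],
], grip_force=20)

```text
time_s: 16.1
ee_pos: [0.6094, -0.1634, 0.0952]
eef_rot: [3.137, 0.873, 1.139]
force: [-4.6, 0.8, 0.9]
grip_width: 0.0236
```

```bash
python3 - <<'E'
from h import *
to(v2w(-.145,-.0439,.0945),Rk)
from station import ctrl
o=ctrl.get_obs();print(o["force"]@VX,o["force"]@VY,o["force"][2],o["moment"])
E
```

```text
t 16.1 pos [ 0.6094 -0.1634  0.0952] q [-0.6   0.65  1.44  0.72  1.28 -0.47] F [-4.6  0.8  0.9] w 23.6
vise pos [-145.3  -44.3   95.2]
shift tool mm [ 0.8 -0.4  0.2]
rotvec tool [0.007  0.0001 0.0017]
-1.226538196862871 4.526808805861673 0.8810745938970164 [-0.1920406   0.64338001  0.45261019]
```

```bash
cat > rows.py <<'E'
import numpy as np,sys
q0,dq,n=map(float,sys.argv[1:4]); n=int(n)
q=q0+dq*np.arange(n+1)
y=50*np.sin(q); z=50*np.cos(q)
for i in range(n):
    dz=z[i+1]-z[i]; print([round(-.766*dz,1),round(y[i+1]-y[i],1),round(-.643*dz,1),0,0,0,0],end=", ")
print("end q",q[-1])
E
python3 rows.py 1.07 .1 10
```

```text
[np.float64(3.4), np.float64(2.2), np.float64(2.9), 0, 0, 0, 0], [np.float64(3.6), np.float64(1.7), np.float64(3.0), 0, 0, 0, 0], [np.float64(3.7), np.float64(1.2), np.float64(3.1), 0, 0, 0, 0], [np.float64(3.8), np.float64(0.8), np.float64(3.2), 0, 0, 0, 0], [np.float64(3.8), np.float64(0.3), np.float64(3.2), 0, 0, 0, 0], [np.float64(3.8), np.float64(-0.2), np.float64(3.2), 0, 0, 0, 0], [np.float64(3.8), np.float64(-0.7), np.float64(3.2), 0, 0, 0, 0], [np.float64(3.7), np.float64(-1.2), np.float64(3.1), 0, 0, 0, 0], [np.float64(3.6), np.float64(-1.7), np.float64(3.0), 0, 0, 0, 0], [np.float64(3.4), np.float64(-2.2), np.float64(2.9), 0, 0, 0, 0], end q 2.0700000000000003
```

Emit:
play_rows([
  [[3.4, 2.2, 2.9, 0, 0, 0, 0], [3.6, 1.7, 3.0, 0, 0, 0, 0], [3.7, 1.2, 3.1, 0, 0, 0, 0], [3.8, 0.8, 3.2, 0, 0, 0, 0], [3.8, 0.3, 3.2, 0, 0, 0, 0]],
])

```text
time_s: 16.6
ee_pos: [0.6145, -0.1656, 0.0709]
eef_rot: [3.139, 0.872, 1.142]
force: [-12.2, 2.8, 4.4]
grip_width: 0.0238
```

```bash
cat > st.py <<'E'
from h import *
from station import ctrl
o=ctrl.get_obs();M=R.from_euler("xyz",o["eef_rot"]).as_matrix()
g=o["ee_pos"]-M[:,0]*.019
f=o["force"]; v=w2v(g)*1000
q=np.arctan2(-v[1],v[2]-85)%(2*np.pi)
fr=-np.sin(q)*(f@VY)+np.cos(q)*f[2]; ft=-np.cos(q)*(f@VY)-np.sin(q)*f[2]
print("t",o["time_s"],"grasp vise",v.round(1),"r",np.hypot(v[1],v[2]-85).round(1),"q",q.round(3),"Fx",round(f@VX,1),"Frad",fr.round(1),"Ftan",ft.round(1),"w",round(o["grip_width"]*1e3,1),"ori",R.from_matrix(Rk.T@M).as_rotvec().round(3),"j",o["qpos"].round(2))
E
python3 st.py
```

```text
t 16.6 grasp vise [-157.4  -50.    85.5] r 50.0 q 1.561 Fx -2.6 Frad -12.2 Ftan -4.5 w 23.8 ori [-0.007  0.    -0.004] j [-0.6   0.69  1.43  0.73  1.26 -0.49]
```

Emit:
play_rows([
  [[3.8, -1.2, 3.2, 0, 0, 0, 0], [3.8, -0.7, 3.2, 0, 0, 0, 0], [3.7, -1.2, 3.1, 0, 0, 0, 0]],
])

```text
time_s: 16.9
ee_pos: [0.6122, -0.1645, 0.0567]
eef_rot: [3.137, 0.872, 1.14]
force: [-10.1, 2.8, 6.6]
grip_width: 0.0236
```

```bash
python3 st.py
```

```text
t 16.9 grasp vise [-157.4  -47.4   71.3] r 49.3 q 1.853 Fx -1.7 Frad -11.8 Ftan -3.5 w 23.6 ori [-0.007  0.001 -0.003] j [-0.6   0.71  1.44  0.74  1.23 -0.51]
```

Emit:
play_rows([
  [[3.2, -3.0, 2.7, 0, 0, 0, 0], [3.4, -2.2, 2.9, 0, 0, 0, 0], [0, 0, 0, 0, 0, 0, 0]],
])

```text
time_s: 17.2
ee_pos: [0.6079, -0.1628, 0.0476]
eef_rot: [3.136, 0.873, 1.137]
force: [1.7, -0.1, -2.0]
grip_width: 0.0235
```

```bash
python3 st.py;python3 rows.py 2.07 .1 10
```

```text
t 17.2 grasp vise [-157.7  -42.7   62.1] r 48.4 q 2.062 Fx 0.6 Frad 2.3 Ftan 1.0 w 23.5 ori [-0.007 -0.    -0.001] j [-0.6   0.71  1.46  0.74  1.22 -0.53]
[np.float64(3.3), np.float64(-2.6), np.float64(2.7), 0, 0, 0, 0], [np.float64(3.0), np.float64(-3.0), np.float64(2.6), 0, 0, 0, 0], [np.float64(2.8), np.float64(-3.4), np.float64(2.4), 0, 0, 0, 0], [np.float64(2.5), np.float64(-3.8), np.float64(2.1), 0, 0, 0, 0], [np.float64(2.2), np.float64(-4.1), np.float64(1.9), 0, 0, 0, 0], [np.float64(1.9), np.float64(-4.3), np.float64(1.6), 0, 0, 0, 0], [np.float64(1.6), np.float64(-4.6), np.float64(1.3), 0, 0, 0, 0], [np.float64(1.2), np.float64(-4.7), np.float64(1.0), 0, 0, 0, 0], [np.float64(0.8), np.float64(-4.9), np.float64(0.7), 0, 0, 0, 0], [np.float64(0.5), np.float64(-5.0), np.float64(0.4), 0, 0, 0, 0], end q 3.07
```

Emit:
play_rows([
  [[3.3, -2.6, 2.7, 0, 0, 0, 0], [3.0, -3.0, 2.6, 0, 0, 0, 0], [2.8, -3.4, 2.4, 0, 0, 0, 0], [2.5, -3.8, 2.1, 0, 0, 0, 0], [2.2, -4.1, 1.9, 0, 0, 0, 0]],
])

```text
time_s: 17.7
ee_pos: [0.5923, -0.1555, 0.0298]
eef_rot: [3.136, 0.872, 1.138]
force: [1.4, 2.4, 6.3]
grip_width: 0.0235
```

```bash
python3 st.py
```

```text
t 17.7 grasp vise [-157.6  -25.5   44.3] r 48.0 q 2.581 Fx 2.8 Frad -5.2 Ftan -3.6 w 23.5 ori [-0.007  0.    -0.001] j [-0.6   0.71  1.52  0.76  1.18 -0.57]
```

```bash
sed -i 's/print(\[round(-.766\*dz,1),round(y\[i+1\]-y\[i\],1),round(-.643\*dz,1),0,0,0,0\]/print("[%.1f, %.1f, %.1f, 0, 0, 0, 0]"%(-.766*dz,y[i+1]-y[i],-.643*dz)/' rows.py; python3 rows.py 2.57 .1 8;python3 rows.py 3.37 .12 10;python3 rows.py 4.57 .12 10; python3 rows.py 5.77 .12 10
```

```text
[1.9, -4.3, 1.6, 0, 0, 0, 0], [1.6, -4.6, 1.3, 0, 0, 0, 0], [1.2, -4.7, 1.0, 0, 0, 0, 0], [0.8, -4.9, 0.7, 0, 0, 0, 0], [0.5, -5.0, 0.4, 0, 0, 0, 0], [0.1, -5.0, 0.1, 0, 0, 0, 0], [-0.3, -5.0, -0.3, 0, 0, 0, 0], [-0.7, -4.9, -0.6, 0, 0, 0, 0], end q 3.37
[-1.3, -5.7, -1.1, 0, 0, 0, 0], [-1.8, -5.5, -1.5, 0, 0, 0, 0], [-2.3, -5.2, -1.9, 0, 0, 0, 0], [-2.8, -4.8, -2.3, 0, 0, 0, 0], [-3.2, -4.3, -2.7, 0, 0, 0, 0], [-3.6, -3.8, -3.0, 0, 0, 0, 0], [-3.9, -3.2, -3.3, 0, 0, 0, 0], [-4.2, -2.6, -3.5, 0, 0, 0, 0], [-4.4, -1.9, -3.7, 0, 0, 0, 0], [-4.5, -1.2, -3.8, 0, 0, 0, 0], end q 4.57
[-4.6, -0.5, -3.8, 0, 0, 0, 0], [-4.6, 0.2, -3.9, 0, 0, 0, 0], [-4.5, 0.9, -3.8, 0, 0, 0, 0], [-4.4, 1.6, -3.7, 0, 0, 0, 0], [-4.2, 2.3, -3.6, 0, 0, 0, 0], [-4.0, 3.0, -3.4, 0, 0, 0, 0], [-3.7, 3.6, -3.1, 0, 0, 0, 0], [-3.3, 4.1, -2.8, 0, 0, 0, 0], [-2.9, 4.6, -2.5, 0, 0, 0, 0], [-2.5, 5.0, -2.1, 0, 0, 0, 0], end q 5.7700000000000005
[-2.0, 5.4, -1.7, 0, 0, 0, 0], [-1.5, 5.7, -1.3, 0, 0, 0, 0], [-1.0, 5.9, -0.8, 0, 0, 0, 0], [-0.4, 6.0, -0.4, 0, 0, 0, 0], [0.1, 6.0, 0.1, 0, 0, 0, 0], [0.7, 5.9, 0.6, 0, 0, 0, 0], [1.2, 5.8, 1.0, 0, 0, 0, 0], [1.7, 5.6, 1.5, 0, 0, 0, 0], [2.2, 5.2, 1.9, 0, 0, 0, 0], [2.7, 4.9, 2.3, 0, 0, 0, 0], end q 6.97
```

Emit:
play_rows([
  [[1.5, -4.3, 1.3, 0, 0, 0, 0], [1.6, -4.6, 1.3, 0, 0, 0, 0], [1.2, -4.7, 1.0, 0, 0, 0, 0], [0.8, -4.9, 0.7, 0, 0, 0, 0], [0.5, -5.0, 0.4, 0, 0, 0, 0]],
])

```text
time_s: 18.2
ee_pos: [0.5712, -0.1457, 0.0227]
eef_rot: [3.135, 0.872, 1.137]
force: [6.6, 4.1, 5.7]
grip_width: 0.0234
```

```bash
python3 st.py
```

```text
t 18.2 grasp vise [-157.6   -2.2   37.2] r 47.8 q 3.095 Fx 6.5 Frad -5.5 Ftan -4.6 w 23.4 ori [-0.007  0.001 -0.001] j [-0.61  0.68  1.59  0.77  1.15 -0.61]
```

Emit:
play_rows([
  [[-0.1, -5.0, -0.4, 0, 0, 0, 0], [-0.4, -5.0, -0.6, 0, 0, 0, 0], [-0.7, -4.9, -0.6, 0, 0, 0, 0], [-1.3, -5.7, -1.1, 0, 0, 0, 0], [-1.8, -5.5, -1.5, 0, 0, 0, 0]],
])

```text
time_s: 18.7
ee_pos: [0.5476, -0.1347, 0.0284]
eef_rot: [3.134, 0.873, 1.136]
force: [7.6, 2.3, 2.7]
grip_width: 0.0234
```

```bash
python3 st.py
```

```text
t 18.7 grasp vise [-157.6   23.8   43. ] r 48.3 q 3.656 Fx 5.3 Frad -5.2 Ftan -3.8 w 23.4 ori [-0.007 -0.    -0.   ] j [-0.62  0.63  1.67  0.77  1.13 -0.64]
```

Emit:
play_rows([
  [[-2.4, -4.8, -2.1, 0, 0, 0, 0], [-2.8, -4.8, -2.3, 0, 0, 0, 0], [-3.2, -4.3, -2.7, 0, 0, 0, 0], [-3.6, -3.8, -3.0, 0, 0, 0, 0], [-3.9, -3.2, -3.3, 0, 0, 0, 0]],
])

```text
time_s: 19.2
ee_pos: [0.5288, -0.1259, 0.0491]
eef_rot: [3.134, 0.873, 1.136]
force: [10.9, 3.4, 0.1]
grip_width: 0.0236
```

```bash
python3 st.py
```

```text
t 19.2 grasp vise [-157.5   44.6   63.7] r 49.4 q 4.267 Fx 7.6 Frad -7.7 Ftan -3.6 w 23.6 ori [-0.007 -0.     0.   ] j [-0.63  0.56  1.73  0.76  1.15 -0.63]
```

Emit:
play_rows([
  [[-3.9, -2.0, -3.9, 0, 0, 0, 0], [-4.4, -1.5, -3.7, 0, 0, 0, 0], [-4.5, -1.0, -3.8, 0, 0, 0, 0], [-4.6, -0.5, -3.8, 0, 0, 0, 0], [-4.6, 0.2, -3.9, 0, 0, 0, 0]],
])

```text
time_s: 19.7
ee_pos: [0.5238, -0.1234, 0.0782]
eef_rot: [3.137, 0.873, 1.139]
force: [1.3, 1.7, -4.7]
grip_width: 0.0235
```

```bash
python3 st.py
```

```text
t 19.7 grasp vise [-157.3   50.1   92.7] r 50.7 q 4.866 Fx 2.1 Frad -1.1 Ftan -4.6 w 23.5 ori [-0.007 -0.    -0.002] j [-0.63  0.5   1.74  0.75  1.19 -0.59]
```

Emit:
play_rows([
  [[-4.5, 0.9, -3.8, 0, 0, 0, 0], [-4.4, 1.6, -3.7, 0, 0, 0, 0], [-4.2, 2.3, -3.6, 0, 0, 0, 0], [-4.0, 3.0, -3.4, 0, 0, 0, 0], [-3.7, 3.6, -3.1, 0, 0, 0, 0], [-3.3, 4.1, -2.8, 0, 0, 0, 0]],
])

```text
time_s: 20.3
ee_pos: [0.5386, -0.1302, 0.1101]
eef_rot: [3.136, 0.873, 1.138]
force: [-0.2, -2.2, -7.0]
grip_width: 0.0237
```

```bash
python3 st.py
```

```text
t 20.3 grasp vise [-157.2   33.9  124.7] r 52.2 q 5.576 Fx -2.1 Frad -5.9 Ftan -4.0 w 23.7 ori [-0.007 -0.001 -0.001] j [-0.62  0.48  1.68  0.73  1.24 -0.53]
```

Emit:
play_rows([
  [[-2.3, 4.6, -2.0, 0, 0, 0, 0], [-2.5, 5.0, -2.1, 0, 0, 0, 0], [-2.0, 5.4, -1.7, 0, 0, 0, 0], [-1.3, 5.7, -1.1, 0, 0, 0, 0], [-1.0, 5.9, -0.8, 0, 0, 0, 0], [-0.4, 6.0, -0.4, 0, 0, 0, 0]],
])

```text
time_s: 20.9
ee_pos: [0.5682, -0.1439, 0.1229]
eef_rot: [3.135, 0.873, 1.138]
force: [-5.9, -4.7, -2.3]
grip_width: 0.0237
```

```bash
python3 st.py; python3 rows.py 6.25 .12 10; python3 rows.py 7.45 .12 10
```

```text
t 20.9 grasp vise [-157.2    1.3  137.4] r 52.4 q 6.259 Fx -6.7 Frad -2.2 Ftan -3.4 w 23.7 ori [-0.007 -0.001 -0.001] j [-0.61  0.52  1.57  0.72  1.28 -0.48]
[0.1, 6.0, 0.1, 0, 0, 0, 0], [0.7, 5.9, 0.6, 0, 0, 0, 0], [1.2, 5.8, 1.0, 0, 0, 0, 0], [1.7, 5.6, 1.5, 0, 0, 0, 0], [2.2, 5.2, 1.9, 0, 0, 0, 0], [2.7, 4.9, 2.3, 0, 0, 0, 0], [3.1, 4.4, 2.6, 0, 0, 0, 0], [3.5, 3.9, 2.9, 0, 0, 0, 0], [3.8, 3.3, 3.2, 0, 0, 0, 0], [4.1, 2.7, 3.4, 0, 0, 0, 0], end q 7.45
[4.3, 2.0, 3.6, 0, 0, 0, 0], [4.5, 1.3, 3.8, 0, 0, 0, 0], [4.6, 0.6, 3.8, 0, 0, 0, 0], [4.6, -0.1, 3.9, 0, 0, 0, 0], [4.6, -0.8, 3.8, 0, 0, 0, 0], [4.4, -1.5, 3.7, 0, 0, 0, 0], [4.3, -2.2, 3.6, 0, 0, 0, 0], [4.0, -2.9, 3.4, 0, 0, 0, 0], [3.7, -3.5, 3.1, 0, 0, 0, 0], [3.4, -4.0, 2.9, 0, 0, 0, 0], end q 8.65
```

Emit:
play_rows([
  [[-0.1, 6.0, 0.4, 0, 0, 0, 0], [0.7, 5.9, 0.6, 0, 0, 0, 0], [1.2, 5.8, 1.0, 0, 0, 0, 0], [1.7, 5.6, 1.5, 0, 0, 0, 0], [2.2, 5.2, 1.9, 0, 0, 0, 0], [2.7, 4.9, 2.3, 0, 0, 0, 0]],
])

```text
time_s: 21.5
ee_pos: [0.5982, -0.1579, 0.1112]
eef_rot: [3.137, 0.873, 1.139]
force: [-7.3, -2.2, -1.4]
grip_width: 0.0235
```

```bash
python3 st.py
```

```text
t 21.5 grasp vise [-157.3  -31.9  125.8] r 51.8 q 0.664 Fx -5.0 Frad -4.6 Ftan -3.6 w 23.5 ori [-0.007 -0.    -0.002] j [-0.6   0.6   1.47  0.72  1.29 -0.46]
```

Emit:
play_rows([
  [[3.2, 4.0, 2.7, 0, 0, 0, 0], [3.5, 3.6, 2.9, 0, 0, 0, 0], [3.8, 3.0, 3.2, 0, 0, 0, 0], [4.1, 2.4, 3.4, 0, 0, 0, 0], [4.3, 1.8, 3.6, 0, 0, 0, 0], [4.5, 1.1, 3.8, 0, 0, 0, 0]],
])

```text
time_s: 22.1
ee_pos: [0.6136, -0.1652, 0.0816]
eef_rot: [3.132, 0.873, 1.134]
force: [-3.3, -5.6, 4.1]
grip_width: 0.0238
```

```bash
python3 st.py
```

```text
t 22.1 grasp vise [-157.4  -48.9   96.2] r 50.1 q 1.345 Fx -6.5 Frad 0.3 Ftan -4.2 w 23.8 ori [-0.008 -0.     0.001] j [-0.6   0.67  1.43  0.73  1.26 -0.48]
```

Emit:
play_rows([
  [[4.6, 0.4, 3.8, 0, 0, 0, 0], [4.6, -0.3, 3.9, 0, 0, 0, 0], [4.6, -1.0, 3.8, 0, 0, 0, 0], [4.4, -1.7, 3.7, 0, 0, 0, 0]],
])

```text
time_s: 22.5
ee_pos: [0.6122, -0.1647, 0.0583]
eef_rot: [3.128, 0.873, 1.13]
force: [3.5, -6.8, 2.1]
grip_width: 0.0234
```

```bash
python3 st.py; python3 - <<'E'
from h import *
c=cam("wrist"); cv2.imwrite("pics/w8.png",c["img"][:,:,::-1])
E
```

```text
t 22.5 grasp vise [-157.5  -47.3   72.8] r 48.9 q 1.822 Fx -4.7 Frad 5.3 Ftan -3.5 w 23.4 ori [-0.008 -0.     0.004] j [-0.6   0.7   1.45  0.74  1.23 -0.51]
```

View pics/w8.png

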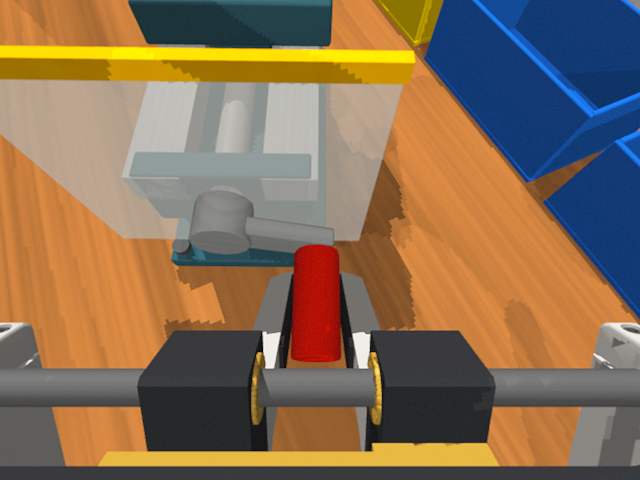

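```bash
python3 rows.py 8.17 .08 8;  python3 rows.py 8.81 .05 12
```

```text
[2.9, -1.4, 2.4, 0, 0, 0, 0], [2.8, -1.7, 2.3, 0, 0, 0, 0], [2.7, -2.0, 2.2, 0, 0, 0, 0], [2.5, -2.2, 2.1, 0, 0, 0, 0], [2.4, -2.5, 2.0, 0, 0, 0, 0], [2.2, -2.7, 1.9, 0, 0, 0, 0], [2.1, -3.0, 1.7, 0, 0, 0, 0], [1.9, -3.2, 1.6, 0, 0, 0, 0], end q 8.81
[1.1, -2.1, 0.9, 0, 0, 0, 0], [1.0, -2.1, 0.8, 0, 0, 0, 0], [0.9, -2.2, 0.8, 0, 0, 0, 0], [0.8, -2.3, 0.7, 0, 0, 0, 0], [0.7, -2.3, 0.6, 0, 0, 0, 0], [0.6, -2.4, 0.5, 0, 0, 0, 0], [0.5, -2.4, 0.5, 0, 0, 0, 0], [0.5, -2.4, 0.4, 0, 0, 0, 0], [0.4, -2.5, 0.3, 0, 0, 0, 0], [0.3, -2.5, 0.2, 0, 0, 0, 0], [0.2, -2.5, 0.1, 0, 0, 0, 0], [0.1, -2.5, 0.1, 0, 0, 0, 0], end q 9.41
```

Emit:
play_rows([
  [[2.9, -0.8, 2.4, 0, 0, 0, 0], [2.8, -1.5, 2.4, 0, 0, 0, 0], [2.7, -1.8, 2.3, 0, 0, 0, 0]],
])

```text
time_s: 22.85
ee_pos: [0.608, -0.1626, 0.0471]
eef_rot: [3.131, 0.873, 1.133]
force: [-1.0, -4.6, 2.8]
grip_width: 0.0236
```

```bash
python3 st.py
```

```text
t 22.85 grasp vise [-157.4  -42.6   61.7] r 48.6 q 2.071 Fx -4.6 Frad -0.5 Ftan -3.0 w 23.6 ori [-0.008 -0.     0.002] j [-0.6   0.71  1.46  0.74  1.21 -0.53]
```

Emit:
play_rows([
  [[2.5, -2.2, 2.1, 0, 0, 0, 0], [2.4, -2.5, 2.0, 0, 0, 0, 0]],
])

```text
time_s: 23.05
ee_pos: [0.6038, -0.1607, 0.0407]
eef_rot: [3.131, 0.873, 1.133]
force: [0.6, -5.3, 2.3]
grip_width: 0.0231
```

```bash
python3 st.py
```

```text
t 23.05 grasp vise [-157.4  -38.    55.2] r 48.3 q 2.235 Fx -4.6 Frad 0.7 Ftan -3.5 w 23.1 ori [-0.008 -0.     0.002] j [-0.6   0.71  1.48  0.75  1.2  -0.55]
```

Emit:
play_rows([
  [[2.2, -2.7, 1.9, 0, 0, 0, 0], [2.1, -3.0, 1.7, 0, 0, 0, 0]],
])

```text
time_s: 23.25
ee_pos: [0.5987, -0.1583, 0.035]
eef_rot: [3.13, 0.873, 1.132]
force: [1.7, -4.3, 1.2]
grip_width: 0.0235
```

```bash
python3 st.py
```

```text
t 23.25 grasp vise [-157.5  -32.4   49.6] r 48.0 q 2.401 Fx -3.2 Frad 1.4 Ftan -3.3 w 23.5 ori [-0.008 -0.     0.003] j [-0.6   0.71  1.5   0.75  1.19 -0.56]
```

Emit:
play_rows([
  [[1.9, -3.2, 1.6, 0, 0, 0, 0], [1.1, -2.1, 0.9, 0, 0, 0, 0]],
])

```text
time_s: 23.45
ee_pos: [0.5938, -0.156, 0.0309]
eef_rot: [3.131, 0.873, 1.133]
force: [3.0, -5.0, 0.9]
grip_width: 0.0238
```

```bash
python3 st.py
```

```text
t 23.45 grasp vise [-157.4  -27.    45.5] r 47.9 q 2.542 Fx -3.3 Frad 2.0 Ftan -4.5 w 23.8 ori [-0.008 -0.     0.002] j [-0.6   0.71  1.52  0.76  1.18 -0.57]
```

Emit:
play_rows([
  [[1.0, -2.1, 0.8, 0, 0, 0, 0], [0.9, -2.2, 0.8, 0, 0, 0, 0]],
])

```text
time_s: 23.65
ee_pos: [0.59, -0.1543, 0.0285]
eef_rot: [3.131, 0.873, 1.132]
force: [2.3, -4.7, 0.1]
grip_width: 0.0236
```

```bash
python3 st.py
```

```text
t 23.65 grasp vise [-157.4  -22.9   43.1] r 47.8 q 2.642 Fx -3.3 Frad 1.8 Ftan -3.6 w 23.6 ori [-0.008 -0.     0.003] j [-0.6   0.71  1.53  0.76  1.17 -0.58]
```

Emit:
play_rows([
  [[0.8, -2.3, 0.7, 0, 0, 0, 0], [0.7, -2.3, 0.6, 0, 0, 0, 0]],
])

```text
time_s: 23.85
ee_pos: [0.5858, -0.1523, 0.0264]
eef_rot: [3.131, 0.873, 1.132]
force: [4.3, -3.8, -1.0]
grip_width: 0.0239
```

```bash
python3 st.py
```

```text
t 23.85 grasp vise [-157.4  -18.2   41. ] r 47.7 q 2.749 Fx -1.6 Frad 3.0 Ftan -4.7 w 23.9 ori [-0.008 -0.     0.002] j [-0.61  0.7   1.55  0.76  1.16 -0.59]
```

Emit:
play_rows([
  [[0.6, -2.4, 0.5, 0, 0, 0, 0], [0.5, -2.4, 0.5, 0, 0, 0, 0]],
])

```text
time_s: 24.05
ee_pos: [0.5814, -0.1503, 0.0247]
eef_rot: [3.131, 0.873, 1.133]
force: [3.2, -3.4, -1.8]
grip_width: 0.0236
```

```bash
python3 st.py
```

```text
t 24.05 grasp vise [-157.5  -13.4   39.3] r 47.6 q 2.857 Fx -1.7 Frad 2.9 Ftan -3.6 w 23.6 ori [-0.008 -0.     0.002] j [-0.61  0.7   1.56  0.76  1.16 -0.6 ]
```

Emit:
play_rows([
  [[0.5, -2.4, 0.4, 0, 0, 0, 0], [0.4, -2.5, 0.3, 0, 0, 0, 0]],
])

```text
time_s: 24.25
ee_pos: [0.5763, -0.1478, 0.0234]
eef_rot: [3.133, 0.873, 1.135]
force: [2.3, -5.2, 0.4]
grip_width: 0.0233
```

```bash
python3 st.py
```

```text
t 24.25 grasp vise [-157.4   -7.8   37.9] r 47.7 q 2.978 Fx -3.7 Frad 0.3 Ftan -4.2 w 23.3 ori [-0.008 -0.     0.001] j [-0.61  0.69  1.58  0.77  1.15 -0.6 ]
```

Emit:
play_rows([
  [[0.2, -2.5, 0.2, 0, 0, 0, 0]],
])

```text
time_s: 24.35
ee_pos: [0.5738, -0.1466, 0.023]
eef_rot: [3.134, 0.873, 1.136]
force: [2.4, -3.9, 0.9]
grip_width: 0.0235
```

```bash
python3 st.py
```

```text
t 24.35 grasp vise [-157.4   -4.9   37.5] r 47.7 q 3.038 Fx -2.5 Frad -0.5 Ftan -3.9 w 23.5 ori [-0.008 -0.     0.   ] j [-0.61  0.69  1.58  0.77  1.15 -0.61]
```

Emit:
play_rows([
  [[0.1, -2.5, 0.1, 0, 0, 0, 0], [0.0, -2.5, 0.0, 0, 0, 0, 0]],
])

```text
time_s: 24.55
ee_pos: [0.5689, -0.1444, 0.0226]
eef_rot: [3.135, 0.873, 1.137]
force: [3.0, -4.1, 0.4]
grip_width: 0.0237
```

```bash
python3 st.py;python3 - <<'E'
from h import *
c=cam("top"); crop(c,250,130,410,250,5,"pics/t9.png")
E
```

```text
t 24.55 grasp vise [-157.3    0.4   37.2] r 47.8 q 3.15 Fx -2.5 Frad -0.5 Ftan -4.4 w 23.7 ori [-0.007 -0.    -0.   ] j [-0.61  0.68  1.6   0.77  1.15 -0.61]
```

View pics/t9.png

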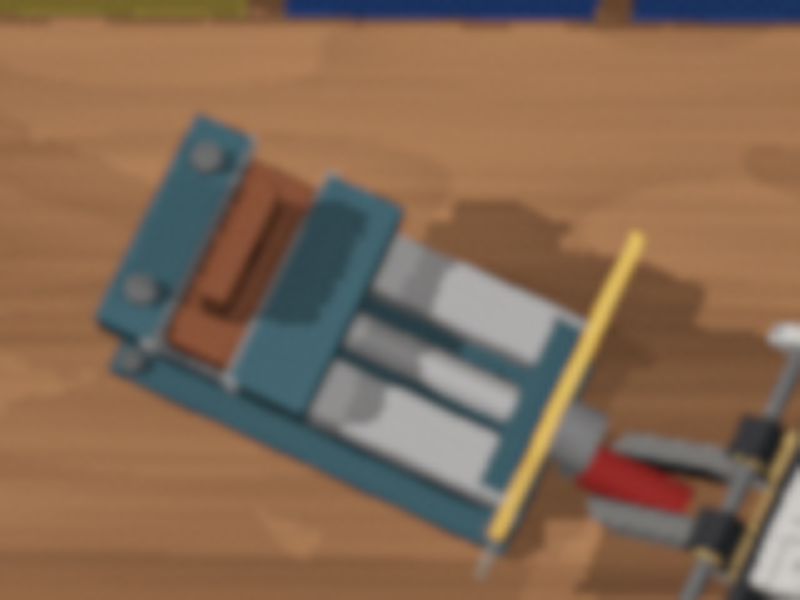

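Emit:
play_rows([
  [[-0.1, -2.5, -0.1, 0, 0, 0, 0], [-0.2, -2.5, -0.2, 0, 0, 0, 0]],
])

```text
time_s: 24.8
ee_pos: [0.5644, -0.1423, 0.0229]
eef_rot: [3.135, 0.873, 1.137]
force: [2.4, -5.1, 0.7]
grip_width: 0.0235
```

```bash
python3 st.py
```

```text
t 24.8 grasp vise [-157.3    5.4   37.5] r 47.8 q 3.254 Fx -3.6 Frad -1.2 Ftan -4.2 w 23.5 ori [-0.007 -0.    -0.001] j [-0.61  0.67  1.62  0.77  1.14 -0.62]
```

Emit:
play_rows([
  [[-0.3, -2.5, -0.3, 0, 0, 0, 0]],
])

```text
time_s: 24.9
ee_pos: [0.5621, -0.1412, 0.0233]
eef_rot: [3.135, 0.873, 1.137]
force: [2.7, -4.2, -0.0]
grip_width: 0.0233
```

```bash
python3 st.py
```

```text
t 24.9 grasp vise [-157.3    7.9   37.8] r 47.8 q 3.308 Fx -2.7 Frad -0.7 Ftan -4.2 w 23.3 ori [-0.007 -0.    -0.001] j [-0.61  0.66  1.62  0.77  1.14 -0.62]
```

Still turning freely at about 4 N. I'll keep going in steps of about 0.05 rad.

Emit:
play_rows([
  [[-0.4, -2.5, -0.3, 0, 0, 0, 0], [-0.5, -2.4, -0.4, 0, 0, 0, 0]],
])

```text
time_s: 25.1
ee_pos: [0.5575, -0.1391, 0.0243]
eef_rot: [3.136, 0.873, 1.138]
force: [2.1, -3.3, -0.8]
grip_width: 0.0234
```

```bash
python3 st.py
```

```text
t 25.1 grasp vise [-157.3   13.    38.8] r 47.9 q 3.415 Fx -2.1 Frad -0.1 Ftan -3.4 w 23.4 ori [-0.007 -0.    -0.001] j [-0.61  0.65  1.64  0.77  1.14 -0.63]
```

Emit:
play_rows([
  [[-0.6, -2.4, -0.5, 0, 0, 0, 0], [-0.7, -2.4, -0.6, 0, 0, 0, 0]],
])

```text
time_s: 25.3
ee_pos: [0.553, -0.137, 0.0259]
eef_rot: [3.136, 0.873, 1.138]
force: [3.3, -4.4, -2.8]
grip_width: 0.0232
```

```bash
python3 st.py
```

```text
t 25.3 grasp vise [-157.3   17.9   40.5] r 48.0 q 3.525 Fx -2.6 Frad 0.8 Ftan -5.5 w 23.2 ori [-0.007 -0.    -0.001] j [-0.62  0.64  1.65  0.77  1.14 -0.63]
```

Emit:
play_rows([
  [[-0.8, -2.3, -0.7, 0, 0, 0, 0]],
])

```text
time_s: 25.4
ee_pos: [0.5508, -0.1359, 0.0269]
eef_rot: [3.136, 0.873, 1.138]
force: [1.7, -4.8, -3.0]
grip_width: 0.0235
```

```bash
python3 st.py
```

```text
t 25.4 grasp vise [-157.3   20.3   41.5] r 48.0 q 3.579 Fx -3.6 Frad 1.2 Ftan -4.5 w 23.5 ori [-0.007 -0.    -0.001] j [-0.62  0.64  1.66  0.77  1.14 -0.63]
```

Emit:
play_rows([
  [[-0.9, -2.3, -0.7, 0, 0, 0, 0]],
])

```text
time_s: 25.5
ee_pos: [0.5487, -0.135, 0.028]
eef_rot: [3.136, 0.873, 1.139]
force: [1.8, -3.6, -4.0]
grip_width: 0.0237
```

```bash
python3 st.py
```

```text
t 25.5 grasp vise [-157.3   22.7   42.6] r 48.1 q 3.633 Fx -2.6 Frad 2.1 Ftan -4.6 w 23.7 ori [-0.007 -0.    -0.002] j [-0.62  0.63  1.67  0.77  1.14 -0.63]
```

Emit:
play_rows([
  [[-1.0, -2.2, -0.8, 0, 0, 0, 0]],
])

```text
time_s: 25.6
ee_pos: [0.5466, -0.134, 0.0293]
eef_rot: [3.137, 0.873, 1.139]
force: [2.0, -2.6, -5.1]
grip_width: 0.023
```

```bash
python3 st.py
```

```text
t 25.6 grasp vise [-157.3   25.    43.8] r 48.1 q 3.687 Fx -1.6 Frad 2.8 Ftan -5.1 w 23.0 ori [-0.007 -0.    -0.002] j [-0.62  0.63  1.67  0.77  1.14 -0.63]
```

Emit:
play_rows([
  [[-1.1, -2.2, -0.9, 0, 0, 0, 0]],
])

```text
time_s: 25.7
ee_pos: [0.5446, -0.1331, 0.0307]
eef_rot: [3.137, 0.873, 1.139]
force: [2.3, -2.1, -5.0]
grip_width: 0.0235
```

```bash
python3 st.py
```

```text
t 25.7 grasp vise [-157.4   27.2   45.2] r 48.2 q 3.741 Fx -0.9 Frad 2.4 Ftan -5.2 w 23.5 ori [-0.007 -0.    -0.002] j [-0.62  0.62  1.68  0.77  1.14 -0.63]
```

Emit:
play_rows([
  [[-1.2, -2.1, -1.0, 0, 0, 0, 0]],
])

```text
time_s: 25.8
ee_pos: [0.5426, -0.1322, 0.0322]
eef_rot: [3.137, 0.873, 1.139]
force: [1.5, -2.2, -7.4]
grip_width: 0.0235
```

```bash
python3 st.py
```

```text
t 25.8 grasp vise [-157.4   29.3   46.7] r 48.2 q 3.796 Fx -1.3 Frad 4.5 Ftan -6.3 w 23.5 ori [-0.007 -0.    -0.002] j [-0.62  0.61  1.69  0.77  1.14 -0.63]
```

Emit:
play_rows([
  [[-1.3, -2.0, -1.1, 0, 0, 0, 0]],
])

```text
time_s: 25.9
ee_pos: [0.5408, -0.1313, 0.0338]
eef_rot: [3.137, 0.873, 1.139]
force: [0.9, -1.7, -9.4]
grip_width: 0.0234
```

```bash
python3 st.py
```

```text
t 25.9 grasp vise [-157.4   31.4   48.4] r 48.3 q 3.85 Fx -1.2 Frad 6.2 Ftan -7.3 w 23.4 ori [-0.007 -0.    -0.002] j [-0.62  0.61  1.69  0.77  1.14 -0.63]
```

Emit:
play_rows([
  [[-1.3, -1.9, -1.1, 0, 0, 0, 0]],
])

```text
time_s: 26.0
ee_pos: [0.539, -0.1306, 0.0355]
eef_rot: [3.137, 0.873, 1.139]
force: [1.6, -1.5, -10.2]
grip_width: 0.0234
```

```bash
python3 st.py
```

```text
t 26.0 grasp vise [-157.4   33.3   50. ] r 48.3 q 3.903 Fx -0.7 Frad 6.0 Ftan -8.6 w 23.4 ori [-0.007 -0.    -0.002] j [-0.62  0.6   1.7   0.77  1.14 -0.63]
```

Emit:
play_rows([
  [[0, 0, 0, 0, 0, 0, 0], [0, 0, 0, 0, 0, 0, 0]],
])

```text
time_s: 26.2
ee_pos: [0.5389, -0.1305, 0.0356]
eef_rot: [3.138, 0.873, 1.141]
force: [-4.3, 0.2, -7.4]
grip_width: 0.0234
```

```bash
python3 st.py
```

```text
t 26.2 grasp vise [-157.4   33.4   50.1] r 48.3 q 3.905 Fx -1.7 Frad 8.1 Ftan -2.2 w 23.4 ori [-0.007  0.    -0.003] j [-0.62  0.6   1.7   0.77  1.14 -0.63]
```

Emit:
play_rows([
  [[0, 0, 0, 0, 0, 0, 40], [0, 0, 0, 0, 0, 0, 40], [0, 0, 0, 0, 0, 0, 40], [0, 0, 0, 0, 0, 0, 40]],
])

```text
time_s: 26.6
ee_pos: [0.5398, -0.131, 0.0362]
eef_rot: [3.134, 0.873, 1.137]
force: [0.5, 0.3, 0.2]
grip_width: 0.0402
```

Emit:
play_rows([
  [[-5, 0, 0, 0, 0, 0, 40], [-10, 0, 0, 0, 0, 0, 40], [-20, 0, 0, 0, 0, 0, 40], [-30, 0, 0, 0, 0, 0, 40], [-40, 0, 0, 0, 0, 0, 40], [-40, 0, 0, 0, 0, 0, 40], [-40, 0, 0, 0, 0, 0, 40], [-20, 0, 0, 0, 0, 0, 40], [0, 0, 0, 0, 0, 0, 40]],
])

```text
time_s: 27.5
ee_pos: [0.484, -0.2526, 0.1953]
eef_rot: [3.129, 0.875, 1.131]
force: [0.3, 0.1, -1.3]
grip_width: 0.0399
```

```bash
python3 st.py;python3 - <<'E'
from h import *
c=cam("top"); crop(c,250,130,410,250,5,"pics/t10.png")
c=cam("wrist"); cv2.imwrite("pics/w10.png",c["img"][:,:,::-1])
c=cam("side"); cv2.imwrite("pics/s10.png",c["img"][:,:,::-1])
E
```

```text
t 27.5 grasp vise [-291.2   31.9  209.9] r 128.9 q 6.033 Fx 0.2 Frad -1.3 Ftan -0.1 w 39.9 ori [-0.008 -0.002  0.004] j [-0.85  0.43  1.52  0.63  1.52 -0.56]
```

View pics/t10.png

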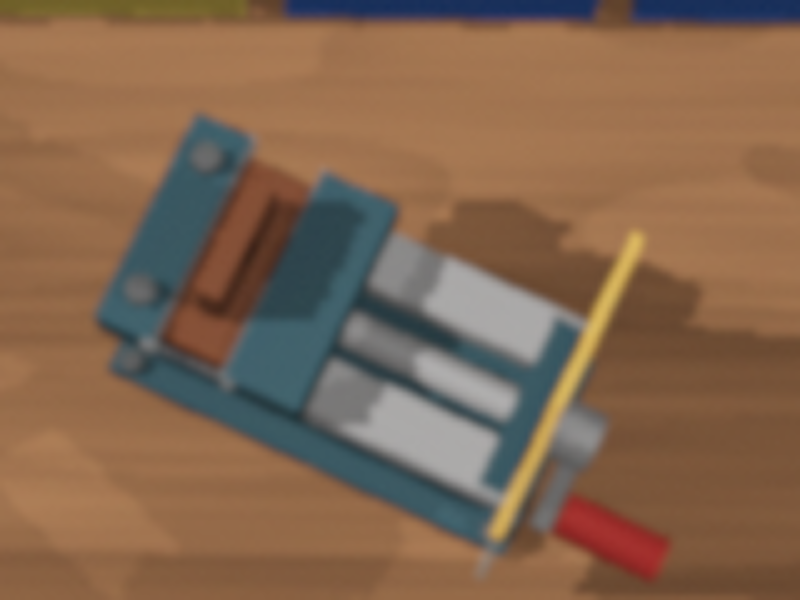

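View pics/w10.png

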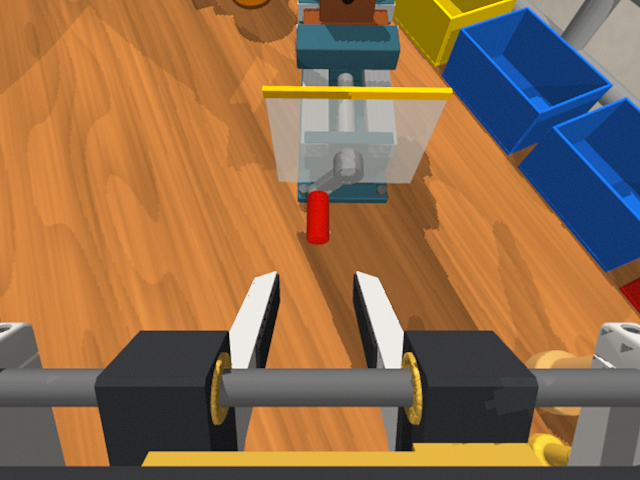

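View pics/s10.png

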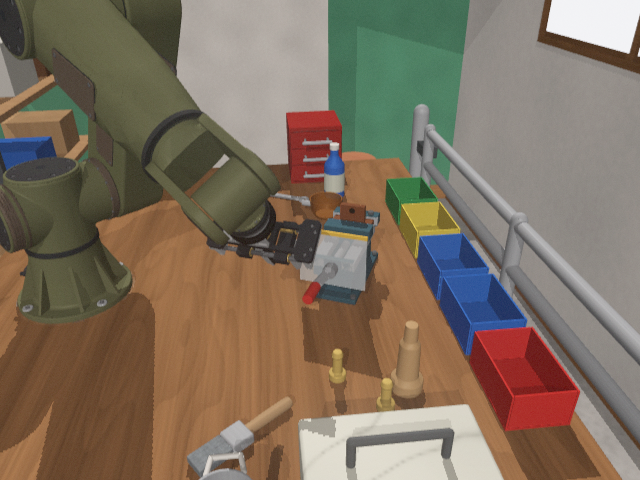

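```bash
python3 - <<'E'
from h import *
c=cam("top")
T=lambda x,y:(250+(x+.5)/5-.5,130+(y+.5)/5-.5)
for p in [(257,158),(312,184),(163,340),(222,366)]: print((w2v(onz(c,*T(*p),.12))*1000).round(1))
for p in [(252,145),(157,343),(322,175),(232,383)]: print("jaw",(w2v(onz(c,*T(*p),.126))*1000).round(1))
s=cam("side")
r=[]
for n,cc in (("t",c),("s",s)):
    im=cc["img"].astype(int); m=((im[...,0]>120)&(im[...,1]<70)&(im[...,2]<70)).astype(np.uint8)
    k,l,st,ce=cv2.connectedComponentsWithStats(m)
    for i in range(1,k):
        if 60<st[i,4]<280: print(n,st[i],ce[i]); r.append(ray(cc,*ce[i]))
if len(r)==2:
    p,e=tri(r); v=w2v(p)*1000; print(v,e,np.arctan2(-v[1],v[2]-85)%6.283)
E
```

```text
[ 70.6 -48.5 120. ]
[ 41.9 -48.2 120. ]
[ 72.2  49.2 120. ]
[ 42.2  48.5 120. ]
jaw [ 74.5 -51.5 126. ]
jaw [ 73.2  52.8 126. ]
jaw [ 38.8 -52.5 126. ]
jaw [ 33.8  54.9 126. ]
t [361 229  23  17 217] [372.11520737 236.85253456]
s [302 282  18  22 230] [310.77826087 292.55217391]
[-157.06606467   30.30645835   45.27300158] [np.float64(0.001239159693666539), np.float64(0.0012391596936662328)] 3.7930932768614003
```

```bash
python3 -c "
from station import hand_in
print(hand_in())"
```

```text
the job is handed in; nothing more can be done
None
```

The weight stands lug-up on the vise's ways, lengthwise along the jaws and clamped between them. I handed the job in at about 28 s of robot time, with the gripper clear of everything. `hand_in()` gave no verdict.

- **Placing:** I gripped the weight by its lug, set it on the ways between the open jaws and let go. The wrist camera then showed it upright and parallel to the jaws.
- **Clamping:** I cranked the knob about 1.4 turns. The push stayed at 3 to 5.5 N at the knob, then rose by roughly 18 N per rad once the weight was nipped. I stopped at about 8.6 N, inside the 6 to 10 N firm range, and released the knob. The knob force is worked out from the wrist sensor, whose readings scatter by about 0.7 N.

**Last checks:**
- **Centring:** in the top view the foot's ends lie at vise y of -48.5 and +49 mm, so it is in the middle of the jaws.
- **Bystanders:** the ones visible in the last side picture were in their places. I checked them by eye only.
- **Disagreement:** the nip came at a nominal jaw position that puts the fixed jaw face near x = 79 mm. The cameras read about 74 mm at the jaw tops. The gap is a little more than the camera error I expected. I relied on the force.
- **Sideways load:** while turning, the gripper pulled sideways on the knob with up to about 12 N, because the circle I first estimated was off by 1 to 2 mm. I corrected this along the way.

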